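# Portion nuts from a tipping bin and click the trays into their dock

### The job

Kit out every black carry tray on the bench (two or three) with hex nuts: stand it under the mouth of the yellow tipping bin, lift the bin's rear handle part-way until the first nuts slide, hold it there until at least two have dropped into the tray, then let the bin back down to rest. Push each loaded tray along the bench into a lane of the dock until the sprung catch snaps out behind it. Meter sparingly: at least two nuts must be left in the bin at the end and none on the bench, and the other things lying about stay undisturbed.

Things in the scene. Friction and masses are not known exactly. Their poses are not given: they have to be found in the camera images.
- bin (a joint): tilt of the yellow tipping bin about its level pivot pin, rad: 0 at rest (it sinks back by its own weight when let go), growing as the rear handle is lifted (about 3 N) and the mouth dips; stop at 0.7. The floor curves down by 8 degrees from rear to mouth, so the nuts nearest the mouth slide first (at 0.12 to 0.35 rad, by hidden friction) and each pair behind needs about 2 degrees more
- bin_floor (a point): the bin's pivot, 62 mm above the bench, turning with the bin: x out of the mouth, y along the pin, z up at rest. Inside, the bin is 58 mm wide, from x = -120 mm (rear wall, top at z = 40) to the open lip at x = +34 mm; floor at z = +6 mm at the rear, -5 at the lip (57 mm above the bench). Side walls' top: z = +12 mm at the lip, rising to +40 from x = -30 backward
- bin_handle (a point): middle of the bin's rear handle: a black round bar 12 mm thick, 51 mm clear between its arms, along the bin's y axis, 160 mm behind the pivot and 34 mm above it (96 mm above the bench at rest), 31 mm of free space between bar and bin. It swings about the pivot with the bin
- dock (a point): filling place on the bench under the mouth, marked by a black rubber patch of 112 x 92 mm: the spot for a tray's middle, its long side along this x axis, which points the way the mouth does. It is 72 mm ahead of the pivot; a tray there reaches 14 mm under the lip, which dips clear of its walls, and its handle is 38 mm ahead of the lip. The stand's steel cheeks end 8 mm short of such a tray
- tray0_mid (a point): middle of a black open carry tray, 104 mm (x) x 78 mm (y), walls 32 mm high, 3 mm thick, with a bail handle across the middle: a level bar 12 mm thick along the tray's y axis, 78 to 90 mm above the tray's underside, on a flat post at each end. This point is 45 mm above the underside, below the bar's middle. 0.16 kg. A half turn makes no difference. None if this tray is absent
- tray1_mid (a point): another tray like tray0; None if absent
- tray2_mid (a point): another tray like tray0; None if absent
- lane1 (a point): middle lane of the aluminium tray dock: the point on the bench where a tray's middle lies when fully home against the stop bar. x points into the lane (the way to push), y to the left. Lane 0 is the same 98 mm to the left (+y), lane 2 98 mm to the right. A bar over all lanes at x = +24 to +36 mm, 37 to 43 mm high, lets trays in only along the bench; the tray's handle stays in front of it
- catch0 (a joint): sprung catch of lane 0, rad: a steel finger on the lane's right (-y) rail, hinged at x = -98 mm from home, leaning 12 mm into the lane, its tip at x = -60 mm. 0 at rest; an entering tray swings it aside (0.15 to 0.35); once the tray's rear end has passed the tip it snaps back to 0 and the tray cannot slide out. Pushing a tray in takes 2 to 6 N
- catch1 (a joint): the same for lane 1. All lanes are 84 mm wide between rails 24 mm high, which begin with rounded noses at x = -113 mm from home; their floor is the bench
- catch2 (a joint): the same for lane 2
- nut0_mid (a point): middle of an M16 steel hex nut, 24 mm across flats, 13 mm high, 33 g, lying flat in the bin at the start, two abreast
- nut1_mid (a point): middle of an M16 steel hex nut, 24 mm across flats, 13 mm high, 33 g
- nut2_mid (a point): middle of an M16 steel hex nut, 24 mm across flats, 13 mm high, 33 g
- nut3_mid (a point): middle of an M16 steel hex nut, 24 mm across flats, 13 mm high, 33 g
- nut4_mid (a point): middle of an M16 steel hex nut, 24 mm across flats, 13 mm high, 33 g
- nut5_mid (a point): middle of an M16 steel hex nut, 24 mm across flats, 13 mm high, 33 g
- nut6_mid (a point): middle of an M16 steel hex nut, 24 mm across flats, 13 mm high, 33 g
- nut7_mid (a point): middle of an M16 steel hex nut, 24 mm across flats, 13 mm high, 33 g
- nut8_mid (a point): middle of an M16 steel hex nut, 24 mm across flats, 13 mm high, 33 g
- nut9_mid (a point): middle of an M16 steel hex nut, 24 mm across flats, 13 mm high, 33 g
- tape: tape measure, 66 x 36 x 62 mm, standing on its edge: a bystander, leave it alone
- driver: screwdriver lying down: a bystander, leave it alone
- spraycan: spray can, 66 mm across, 190 mm high, upright: a bystander, leave it alone

How it is judged:
By the outcome, as a careful person would: the job done as asked, in the order asked, and still so for the second after the job is handed in, with the robot touching nothing.
Of tray0, tray1, tray2 only 2 to 3 are there at a start; the rules pass over those that are not, and their reading is None.
At some moment in a run one of tray0, tray1, tray2 may be knocked a few centimetres aside while the robot is not near it.
Once in a run the grip may slacken for a moment while it holds something.
It also fails if it takes over 210 s, if anything falls off the work surface, if the arm or the gripper's body presses on something with over 40 N, if the wrist force passes 120 N, or if a joint passes its speed limit or range.

### The arm

A 6-joint arm with a two-finger parallel gripper is mounted at the origin on the work surface. World frame = base frame: x ahead of the robot, y to its left, z up, the work surface at z = 0. Lengths are in m, angles in rad, forces in N, time in s.
With the tool pointing down it reaches from about 0.35 to 0.925 m from the base axis. Payload 6.4 kg.
Tool frame: the origin (TCP) lies midway between the tips of the shut fingers; the grasp point (between the pads) lies 19 mm behind it; z points along the fingers, y is the line along which they close (so a half turn about z gives the same grasp; the last joint's range is limited). The gripper opens to 85 mm and grips with 20 to 120 N. Pads are 22 mm wide; open, the fingers measure 114 mm over their backs; the gripper's body (76 mm by 85 mm) begins 54 mm behind the grasp point. The pads swing forward as they close: fully open they stand 13 mm farther back than shut.
Start: joints at [-1.415, 0.245, 1.558, -0, 1.339, -0.174], TCP at [0.211, -0.615, 0.231] pointing down, gripper open.
Joint ranges: [-3.13, 3.13], [-1.02, 2.26], [0.13, 2.54], [-0.95, 4.09], [0.21, 2.88], [-2.74, 2.74]. Speed limits (rad/s): [2.57, 2.57, 3.14, 3.14, 3.14, 3.14].

### API

Orientations are given as a unit quaternion [x, y, z, w].
In Python, from station import r, eyes gives the robot as it stands.
- The arm moves only by the tool play_rows, never from a script. Its argument "commands" is a list of rows, each a list of 3 entries, a list of its own where there are three numbers: the shift along the tool's x, y, z each as a share of 0.3 m, from -1 to 1, then the turn about the tool's z as a share of 45 degrees, from -1 to 1, then the opening, from 0 (shut) to 1 (fully open). In form: [[[tx, ty, tz], twist, fingers], ...]. A call has 1 to 8 rows; each row is the pose to reach, as a shift and turn from the pose commanded when the call began, along the tool's axes at that moment; what a row does not reach only later rows make up. A row lasts 1/12 s, in which the tool goes at most 41.7 mm and 7.16 degrees, less where a joint would pass 70% of its speed; a pose out of reach is approached as far as the arm can. A call with a number of a shift or a turn outside -1 to 1 is refused whole. A call with a gripper value outside its range is refused whole. The fingers move at their own pace and stop on an object; "grip_force" is the grip in N (left out, the last holds). Time passes only in rows, so rows that repeat a pose let the fingers close. It gives the time, the measured TCP pose, the force, the opening and the grip force at its end, in the units of the state.
- r.state(): the state, without advancing time (a new reading comes with each control period).
- eyes.grab_frame(name): name is "scene" or "side" or "wrist"; returns the picture (480x640x3 uint8, red, green, blue); there is no depth.
- eyes.get_calibration(name): a dict with "fx", "fy", "cx", "cy" (pixels), "k1" (the pictures are not rectified: a ray, as slopes to the right and down, at radius r is drawn at 1 + k1 r^2 times it, then the intrinsics apply), "camera_from_world" (4x4, takes a point from world to camera coordinates). Camera axes: x right, y down, z forward; pixel columns grow to the right and rows downward; lengths in m; the calibration is good to about 2 mm. A picture is of the moment at which its call begins: read the wrist's pose just before it. get_calibration takes no time and is no camera call; for the wrist camera it gives the pose at the moment of the call.
- r.hand_in(): hands the job in; it is judged then, once.
The state is a dict: "time_s": time; "joints": joint angles; "joint_vel": joint speeds; "joint_efforts": joint torques, N m; "eef_pos": TCP position; "orientation": TCP orientation; "contact_force": force on the tool from outside, world axes, zero at the start; "torque": the same for the moment, N m; "finger_gap": opening from 0.0 (shut) to 1.0 (fully open); "gripper_force": force on a finger pad.
Only numpy, scipy, OpenCV 4.12 (cv2) and the standard library are available. Lean on these libraries where they do the work, as an engineer would, in place of code of your own. Each camera call takes 0.05 s, during which the arm holds its last target. There are 200 camera calls.

## Working session

There is one attempt and no reset: what is moved stays moved. The work goes in short steps, Python scripts to look and compute and a tool call to move; the robot and the scene stay as the last step left them, time stands still between calls to the robot, and variables do not carry over. Pictures are saved under pics/ and viewed, at most 14 in all, crops included, and the job is handed in when it is done.

Besides the shell and the picture viewer there is one more tool, called after "Request:" by a JSON object that holds its "op" and its "data". play_rows: Moves the arm, as the interface text tells. Shift numbers are shares of 0.3 m and turn numbers shares of 45 degrees, none past 1 either way. Its arguments: {"type":"object","properties":{"commands":{"type":"array","items":{"type":"array"}},"grip_force":{"type":"number"}},"required":["commands"]}

```bash
mkdir -p pics; ls
python3 - <<'E'
from station import r, eyes
import cv2
for n in ("scene","side"):
    cv2.imwrite(f"pics/{n}0.png",eyes.grab_frame(n)[:,:,::-1])
    c=eyes.get_calibration(n);print(n,c)
print(r.state())
E
```

```text
pics
scene {'fx': 543.7625878077567, 'fy': 543.7625878077567, 'cx': 325.9409066011171, 'cy': 238.50833749762526, 'k1': -0.13198148465211543, 'camera_from_world': array([[ 0.80066151,  0.59908856,  0.00583489, -0.42043926],
       [ 0.4962888 , -0.65775448, -0.56661844, -0.28374456],
       [-0.3356167 ,  0.45656537, -0.82395964,  1.48449273],
       [ 0.        ,  0.        ,  0.        ,  1.        ]])}
side {'fx': 433.0270911054731, 'fy': 433.0270911054731, 'cx': 321.0119592568957, 'cy': 237.06747504747514, 'k1': -0.09846042331661045, 'camera_from_world': array([[-0.76952587, -0.63843916, -0.01501244,  0.39027352],
       [-0.47605437,  0.58915198, -0.65289523,  0.38179134],
       [ 0.42567849, -0.49527303, -0.75729944,  0.76278008],
       [ 0.        ,  0.        ,  0.        ,  1.        ]])}
{'time_s': 0.1, 'joints': array([-1.41511810e+00,  2.45711749e-01,  1.55890019e+00,  6.29766531e-06,
        1.33870149e+00, -1.74103360e-01]), 'joint_vel': array([ 0.00104733, -0.00012252, -0.0018634 ,  0.00138887,  0.0002766 ,
       -0.00116679]), 'joint_efforts': array([ 4.17916890e-04, -4.30667567e+01, -3.27129471e+01, -1.00603615e-04,
        2.83266505e-03, -1.44852459e-05]), 'eef_pos': array([ 0.21041956, -0.61446767,  0.23030695]), 'orientation': array([ 9.86436041e-01,  1.64143828e-01,  1.09899242e-05, -8.60323886e-04]), 'contact_force': array([ 0.49057859, -0.18802875, -0.35369975]), 'torque': array([ 0.00471787, -0.0523188 , -0.01885522]), 'gripper_force': 0.0, 'finger_gap': 1.0015730759691972}
```

View pics/scene0.png

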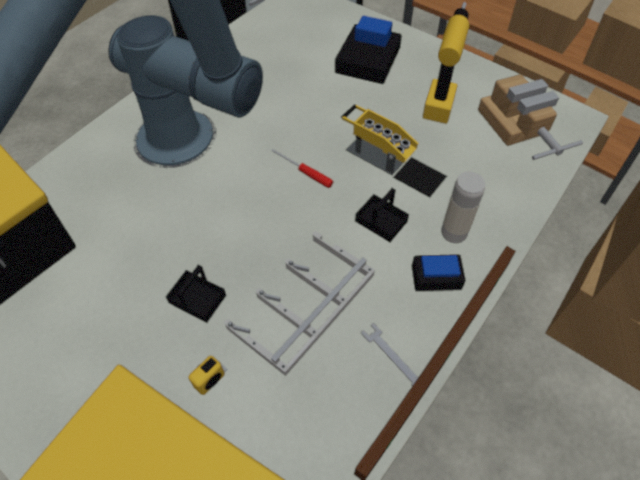

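View pics/side0.png

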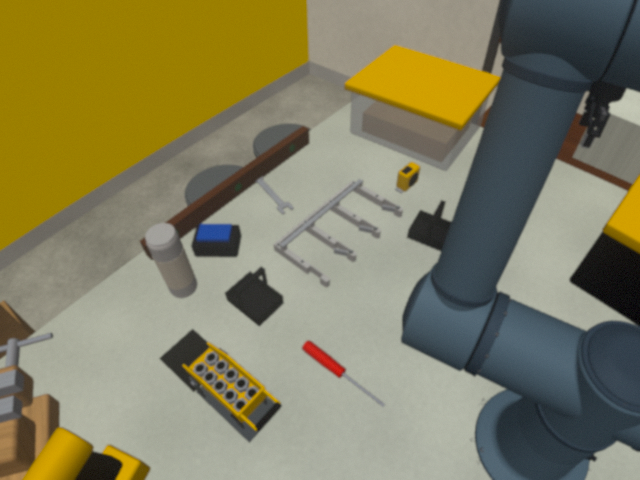

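```bash
cat > h.py <<'E'
import numpy as np, cv2
from station import r, eyes
from scipy.optimize import least_squares
from scipy.spatial.transform import Rotation as R
def proj(c,P):
    P=np.atleast_2d(P);T=c["camera_from_world"];q=P@T[:3,:3].T+T[:3,3];s=q[:,:2]/q[:,2:]
    s=s*(1+c["k1"]*(s**2).sum(1,keepdims=True));return s*[c["fx"],c["fy"]]+[c["cx"],c["cy"]]
def ray(c,uv):
    K=np.array([[c["fx"],0,c["cx"]],[0,c["fy"],c["cy"]],[0,0,1]])
    s=cv2.undistortPoints(np.array([[uv]],float),K,np.array([c["k1"],0,0,0]))[0,0]
    T=c["camera_from_world"];return -T[:3,:3].T@T[:3,3],T[:3,:3].T@np.array([s[0],s[1],1])
def atz(c,uv,z):
    o,d=ray(c,uv);return o+d*(z-o[2])/d[2]
def crop(name,f,x0,y0,x1,y1,k):
    im=eyes.grab_frame(name)[:,:,::-1]
    cv2.imwrite(f"pics/{f}.png",cv2.resize(im[y0:y1,x0:x1],None,fx=k,fy=k,interpolation=cv2.INTER_CUBIC))
    return im
E
python3 - <<'E'
from h import *
a=cv2.imread("pics/scene0.png");b=cv2.imread("pics/side0.png")
f=lambda im,x0,y0,x1,y1,k:cv2.resize(im[y0:y1,x0:x1],None,fx=k,fy=k,interpolation=cv2.INTER_CUBIC)
A=np.vstack([np.hstack([f(a,335,95,455,195,3),f(a,340,180,440,280,3)[:300,:300]])])
cv2.imwrite("pics/c1.png",np.vstack([A,f(a,150,228,370,328,3)[:, :660]])[:600] if False else A)
B=np.hstack([f(a,150,250,250,350,3),f(a,215,225,380,375,3)[:450,:495][:300]])
C=np.zeros((600,800,3),np.uint8);C[:300,:660]=A;C[300:,:300]=f(a,150,250,250,350,3);C[300:,300:795]=cv2.resize(a[225:375,215:380],(495,300),interpolation=cv2.INTER_CUBIC)
cv2.imwrite("pics/c1.png",C)
E
```

```text
(no output)
```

View pics/c1.png

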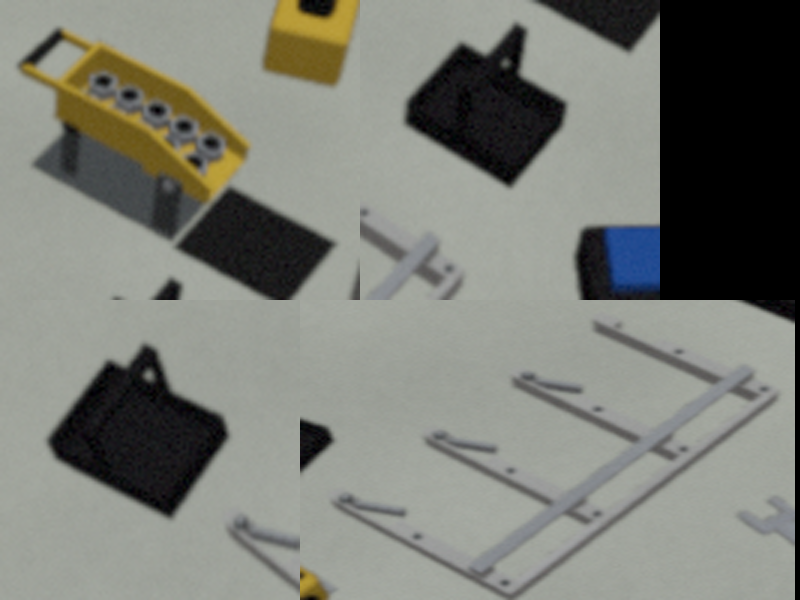

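```bash
cat >> h.py <<'E'
S=4
def hull(c,P,off,shape,m):
    h=cv2.convexHull(((proj(c,P)-off)*S).astype(np.float32).round().astype(np.int32));cv2.fillPoly(m,[h],1)
BOX=np.array([[x,y,z] for x in(-.052,.052) for y in(-.039,.039) for z in(0,.032)])
TRI=[np.array([[x,s*y,z] for x,z in((-.012,.03),(.012,.03),(.006,.09),(-.006,.09)) for y in(.033,.039)]) for s in(1,-1)]
TRI+=[np.array([[x,y,z] for x in(-.006,.006) for y in(-.039,.039) for z in(.078,.09)])]
def place(P,p): 
    return P@R.from_euler('z',p[2]).as_matrix().T+[p[0],p[1],0]
def tray_fit(views,p0,w=70,th=75):
    """views: list of (image RGB, calib). fit x,y,yaw of tray by silhouette"""
    D=[]
    for im,c in views:
        u=proj(c,place(np.array([[0,0,.03]]),p0))[0].round().astype(int);x0,y0=u-w//2
        g=im.max(2)[y0:y0+w,x0:x0+w]
        D.append((c,np.array([x0-.0,y0-.0]),(cv2.resize(g,None,fx=S,fy=S,interpolation=cv2.INTER_LINEAR)<th).astype(np.uint8)))
    def cost(p):
        e=0
        for c,o,t in D:
            m=np.zeros_like(t)
            for P in [BOX]+TRI: hull(c,place(P,p),o-.5,None,m)
            e+=(m!=t).sum()/t.sum()
        return e
    from scipy.optimize import minimize
    best=None
    for a in np.arange(0,np.pi,np.pi/8) if len(p0)<4 else [p0[2]]:
        s=minimize(cost,[p0[0],p0[1],a],method='Nelder-Mead',options=dict(initial_simplex=np.array([[p0[0],p0[1],a],[p0[0]+.012,p0[1],a],[p0[0],p0[1]+.012,a],[p0[0],p0[1],a+.2]]),xatol=2e-4,fatol=1e-4))
        if best is None or s.fun<best.fun: best=s
    return best.x,best.fun
E
python3 - <<'E'
from h import *
cs=eyes.get_calibration("scene");cd=eyes.get_calibration("side")
a=cv2.imread("pics/scene0.png")[:,:,::-1];b=cv2.imread("pics/side0.png")[:,:,::-1]
for uv,n in(((382,218),0),((196,297),1)):
    p=atz(cs,uv,.016);vs=[(a,cs),(b,cd)]
    print("tray",n,p[:2],proj(cd,p)[0])
    for v in ([vs[0]],[vs[1]],vs):
        if n==1 and v!=[vs[0]]: continue
        print(tray_fit(v,p[:3]*[1,1,0]))
# dock
D=lambda u,v:(215+(u-300)/3-.17,225+(v-300)/2-.25)
H=[((528,377),(-.098,.049,.027)),((440,436),(-.098,-.049,.027)),((346,498),(-.098,-.147,.027)),((597,321),(-.113,.147,.024)),((515,378),(-.113,.049,.024)),((427,437),(-.113,-.049,.024)),((333,497),(-.113,-.147,.024))]
uv=np.array([D(*h[0]) for h in H]);P=np.array([h[1] for h in H])
f=lambda p:(proj(cs,place(P,p))-uv).ravel()
p0=atz(cs,(320,300),0);s=least_squares(f,[p0[0],p0[1],-1.0],x_scale=[.1,.1,1]);print("lane1",s.x,s.fun.round(1))
be=[atz(cs,D(*q),.043) for q in((748,370),(478,570))];
print("bar ends in lane frame",[(R.from_euler('z',-s.x[2]).as_matrix()@(q-[s.x[0],s.x[1],0])).round(4) for q in be])
# patch
A=lambda u,v:(335+u/3-.17,95+v/3-.17)
Q=[((230,188),(-.056,.046)),((335,243),(.056,.046)),((285,301),(.056,-.046)),((176,244),(-.056,-.046))]
for q,_ in Q: print(atz(cs,A(*q),.001)[:2])
uv2=np.array([A(*q[0]) for q in Q]);P2=np.array([[*q[1],.001] for q in Q])
# include handle ends: y=+-.0255 z .096 x=-.232
uv3=np.array([A(62,33),A(22,68)]);P3=np.array([[-.232,.03,.096],[-.232,-.03,.096]])
for U,V in((uv2,P2),(np.r_[uv2,uv3],np.r_[P2,P3])):
    t=least_squares(lambda p:(proj(cs,place(V,p))-U).ravel(),[*atz(cs,(420,177),0)[:2],-.5],x_scale=[.1,.1,1]);print("fill",t.x,t.fun.round(1))
E
```

```text
tray 0 [0.62033927 0.09800387] [254.11429104 296.76483961]
(array([0.61756525, 0.09892506, 0.04132497]), np.float64(0.17565672264129487))
(array([ 0.62022823,  0.10022078, -0.06511862]), np.float64(0.13255446563062567))
(array([ 0.61975715,  0.09890255, -0.02939637]), np.float64(0.323862759899185))
tray 1 [ 0.41410829 -0.32791916] [431.86897928 229.56943071]
(array([ 0.40997661, -0.32577067,  0.10974568]), np.float64(0.08864050786790031))Traceback (most recent call last):
  File "<stdin>", line 8, in <module>
ValueError: The truth value of an array with more than one element is ambiguous. Use a.any() or a.all()
```

```bash
cat > fit.py <<'E'
from h import *
cs=eyes.get_calibration("scene");cd=eyes.get_calibration("side")
D=lambda u,v:(215+(u-300)/3-.17,225+(v-300)/2-.25)
H=[((528,377),(-.098,.049,.027)),((440,436),(-.098,-.049,.027)),((346,498),(-.098,-.147,.027)),((597,321),(-.113,.147,.024)),((515,378),(-.113,.049,.024)),((427,437),(-.113,-.049,.024)),((333,497),(-.113,-.147,.024))]
uv=np.array([D(*h[0]) for h in H]);P=np.array([h[1] for h in H])
p0=atz(cs,(320,300),0)
s=min([least_squares(lambda p:(proj(cs,place(P,p))-uv).ravel(),[p0[0],p0[1],t],x_scale=[.1,.1,1]) for t in(-1.5,0,1.5,3)],key=lambda s:s.cost);print("lane1",s.x,s.fun.round(1))
be=[atz(cs,D(*q),.043) for q in((748,370),(478,570))]
print("bar ends in lane frame",[(R.from_euler('z',-s.x[2]).as_matrix()@(q-[s.x[0],s.x[1],0])).round(4) for q in be])
A=lambda u,v:(335+u/3-.17,95+v/3-.17)
Q=[((230,188),(-.056,.046)),((335,243),(.056,.046)),((285,301),(.056,-.046)),((176,244),(-.056,-.046))]
for q,_ in Q: print(atz(cs,A(*q),.001)[:2])
uv2=np.array([A(*q[0]) for q in Q]);P2=np.array([[*q[1],.001] for q in Q])
uv3=np.array([A(62,33),A(22,68)]);P3=np.array([[-.232,.03,.096],[-.232,-.03,.096]])
for U,V in((uv2,P2),(np.r_[uv2,uv3],np.r_[P2,P3])):
    t=min([least_squares(lambda p:(proj(cs,place(V,p))-U).ravel(),[*atz(cs,(420,177),0)[:2],q],x_scale=[.1,.1,1]) for q in(-1.5,0,1.5,3)],key=lambda s:s.cost);print("fill",t.x,t.fun.round(1))
pics=[]
trays=[[.6197,.0989,-.03],[.410,-.3258,.11]]
for n,c in(("scene",cs),("side",cd)):
    im=cv2.imread(f"pics/{n}0.png");k=2;x0,y0=((150,90) if n=="scene" else (150,150))
    im=cv2.resize(im[y0:y0+290,x0:x0+320],None,fx=k,fy=k,interpolation=cv2.INTER_CUBIC)
    def line(P,p,col):
        q=((proj(c,place(np.array(P,float),p))-[x0,y0]+.5)*k).round().astype(int)
        cv2.polylines(im,[q],True,col,1)
    for y in(-.147,-.049,.049,.147): line([[-.113,y-.007,.024],[.052,y-.007,.024],[.052,y+.007,.024],[-.113,y+.007,.024]],s.x,(0,255,0))
    line([[.024,-.147,.043],[.036,-.147,.043],[.036,.147,.043],[.024,.147,.043]],s.x,(0,0,255))
    line([[-.056,-.046,0],[.056,-.046,0],[.056,.046,0],[-.056,.046,0]],t.x,(0,255,0))
    line([[-.232,-.03,.096],[-.232,.03,.096]],t.x,(255,0,255));line([[-.038,-.029,.074],[-.038,.029,.074]],t.x,(255,0,255))
    for q in trays:
        for z in(0,.032): line([[-.052,-.039,z],[.052,-.039,z],[.052,.039,z],[-.052,.039,z]],q,(0,255,255))
        line([[0,-.039,.084],[0,.039,.084]],q,(255,255,0))
    cv2.imwrite(f"pics/o_{n}.png",im)
E
python3 fit.py
```

```text
lane1 [ 0.62971971 -0.19411426  6.24237494] [ 0.6  1.4  0.2  1.6 -0.1  2.3  0.4 -1.  -0.  -2.  -0.4 -2.1 -0.6 -0.8]
bar ends in lane frame [array([0.0257, 0.1543, 0.043 ]), array([ 0.0289, -0.1476,  0.043 ])]
[0.5674059  0.32440608]
[0.67443033 0.32505386]
[0.67248669 0.24195453]
[0.56462168 0.23934524]
fill [ 0.61953044  0.28306978 -0.00346308] [-0.2 -1.7  1.1 -0.7 -0.   1.8 -0.8  0.3]
fill [0.61986244 0.28273408 0.00397704] [-0.4 -1.5  1.1 -0.7  0.2  1.9 -0.8  0.6 -0.1 -0.7 -0.1  0.1]
```

View pics/o_scene.png

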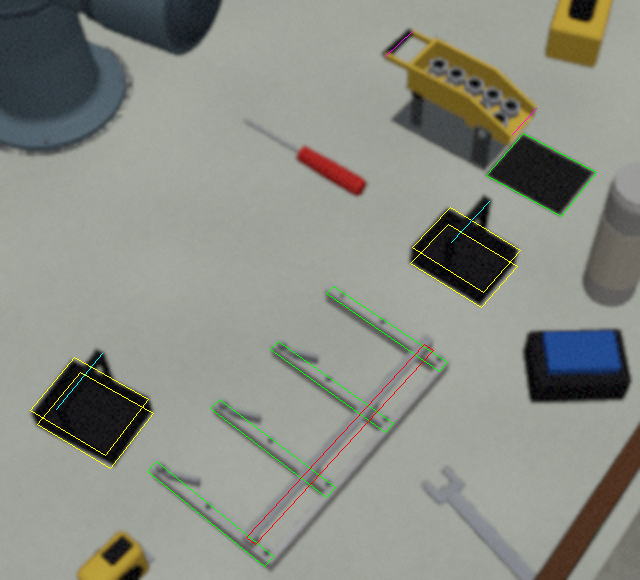

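View pics/o_side.png

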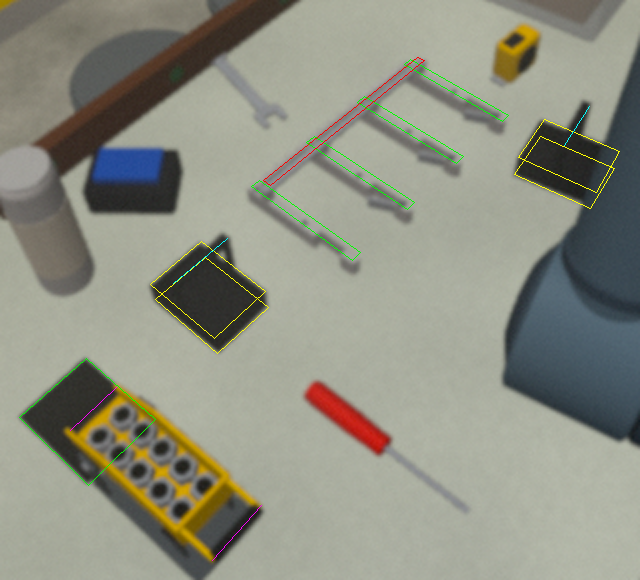

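```bash
cat >> h.py <<'E'
def plan(x,y,z,yaw=90.):
    """shares from current pose to TCP target, tool down; yaw = heading of tool x, deg"""
    s=r.state();M=R.from_quat(s["orientation"]).as_matrix()
    h=np.degrees(np.arctan2(M[1,0],M[0,0]));d=M.T@(np.array([x,y,z])-s["eef_pos"])
    tw=(h-yaw+180)%360-180
    print("t",round(s["time_s"],1),"pos",s["eef_pos"].round(4),"yaw",h.round(2),"gap",round(s["finger_gap"],3),"-> shares",(d/.3).round(3),"twist",(tw/45).round(3),"rows>=",round(max(np.linalg.norm(d)/.0417,abs(tw)/7.16),1))
E
python3 - <<'E'
from h import *
cs=eyes.get_calibration("scene");cd=eyes.get_calibration("side")
for n,uv in dict(can=(456,236),drv_tip=(275,151),drv_mid=(302,167),drv_end=(331,183),tape=(206,385)).items(): print(n,atz(cs,uv,.01)[:2].round(3))
plan(.60,.10,.28)
E
```

```text
can [0.789 0.165]
drv_tip [0.269 0.117]
drv_mid [0.362 0.115]
drv_end [0.454 0.116]
tape [ 0.568 -0.46 ]
t 0.1 pos [ 0.2104 -0.6145  0.2303] yaw 18.89 gap 1.002 -> shares [ 2.    -1.833 -0.162] twist -1.58 rows>= 19.6
```

Request:
{"op": "play_rows", "data": {"commands": [[[0.1,-0.085,-0.02],-0.1,1],[[0.2,-0.17,-0.04],-0.2,1],[[0.3,-0.255,-0.06],-0.3,1],[[0.4,-0.34,-0.08],-0.4,1],[[0.5,-0.425,-0.1],-0.5,1],[[0.6,-0.51,-0.12],-0.6,1],[[0.7,-0.595,-0.14],-0.7,1],[[0.8,-0.68,-0.16],-0.8,1]]}}

```text
time_s: 0.77
eef_pos: [0.3719, -0.3423, 0.2792]
orientation: [0.887, 0.462, 0.0, -0.0]
contact_force: [1.2, -1.0, 0.8]
finger_gap: 0.993
gripper_force: 0.0
```

```bash
python3 -c "
from h import *
plan(.60,.10,.28)"
```

```text
t 0.8 pos [ 0.3719 -0.3423  0.2792] yaw 55.09 gap 0.993 -> shares [ 1.644 -0.22  -0.002] twist -0.776 rows>= 11.9
```

Request:
{"op": "play_rows", "data": {"commands": [[[0.13,-0.018,0],-0.1,1],[[0.26,-0.035,0],-0.2,1],[[0.39,-0.05,0],-0.3,1],[[0.52,-0.07,0],-0.4,1],[[0.65,-0.087,0],-0.5,1],[[0.78,-0.1,0],-0.6,1],[[0.91,-0.12,0],-0.7,1],[[0.99,-0.132,0],-0.776,1]]}}

```text
time_s: 1.43
eef_pos: [0.5105, -0.0752, 0.2789]
orientation: [0.706, 0.708, 0.0, -0.0]
contact_force: [0.1, 0.1, -0.5]
finger_gap: 0.999
gripper_force: 0.0
```

```bash
python3 -c "
from h import *
plan(.60,.10,.28)"
```

```text
t 1.4 pos [ 0.5105 -0.0752  0.2789] yaw 90.16 gap 0.999 -> shares [ 0.583  0.3   -0.003] twist 0.004 rows>= 4.7
```

Request:
{"op": "play_rows", "data": {"commands": [[[0.12,0.06,0],0,0.5],[[0.24,0.12,0],0,0.5],[[0.36,0.18,0],0,0.5],[[0.48,0.24,0],0,0.5],[[0.58,0.3,0],0,0.5],[[0.58,0.3,0],0,0.5],[[0.58,0.3,0],0,0.5]]}}

```text
time_s: 2.02
eef_pos: [0.6004, 0.0967, 0.2783]
orientation: [0.707, 0.707, -0.001, -0.001]
contact_force: [-0.5, -0.4, 0.1]
finger_gap: 0.502
gripper_force: 0.0
```

Run:
```python
from h import *
c=eyes.get_calibration("wrist");im=eyes.grab_frame("wrist");np.save("w1.npy",im)
import pickle;pickle.dump(c,open("w1.pkl","wb"))
v=im[:,:,::-1].copy()
q=[.6197,.0989,-.03]
for z in(0,.032): cv2.polylines(v,[proj(c,place(np.array([[-.052,-.039,z],[.052,-.039,z],[.052,.039,z],[-.052,.039,z]]),q)).round().astype(int)],True,(0,255,255),1)
cv2.polylines(v,[proj(c,place(np.array([[0,-.039,.09],[0,.039,.09]]),q)).round().astype(int)],True,(255,255,0),1)
cv2.imwrite("pics/w1.png",v);plan(.6197,.0989,.15)
```

```text
t 2.1 pos [0.6001 0.0955 0.2785] yaw 89.88 gap 0.5 -> shares [0.012 0.066 0.428] twist -0.003 rows>= 3.1
```

View pics/w1.png

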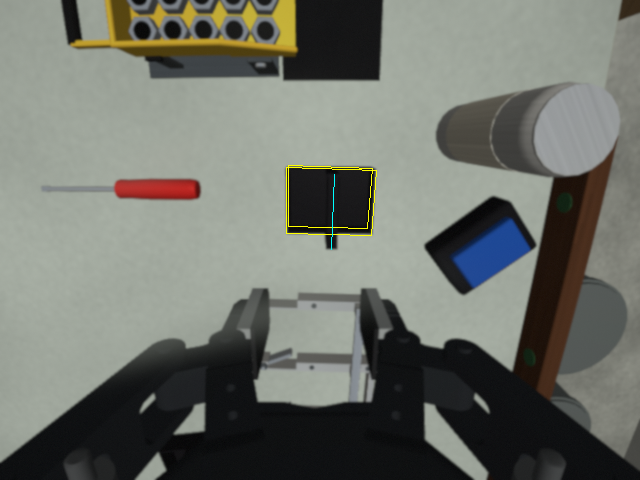

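Run:
```python
from h import *
import pickle;c=pickle.load(open("w1.pkl","rb"));im=np.load("w1.npy")
print(tray_fit([(im,c)],[.6197,.0989,-.02,1],w=130,th=60))
for p in((283,79.5),(380.5,79.5),(382,5)): print(atz(c,p,.001))
g=im.max(2).astype(int)
print("bot edge cols",[(x,int(np.argmax(g[60:110,x]>100))+60) for x in(300,320,340,360,375)],"right edge",[(y,int(np.argmax(g[y,340:420]>100))+340) for y in(10,30,50,70)])
```

```text
(array([ 0.61962394,  0.09942233, -0.01610197]), np.float64(0.0839100440596062))
[0.56513942 0.23697497 0.001     ]
[0.6781154  0.23720538 0.001     ]
[0.67598049 0.31361882 0.001     ]
bot edge cols [(300, 80), (320, 80), (340, 80), (360, 80), (375, 80)] right edge [(10, 383), (30, 382), (50, 381), (70, 380)]
```

Request:
{"op": "play_rows", "data": {"commands": [[[0.012,0.065,0.1],0,0.5],[[0.012,0.065,0.22],0,0.5],[[0.012,0.065,0.34],0,0.5],[[0.012,0.065,0.46],0,0.5],[[0.012,0.065,0.57],0,0.5],[[0.012,0.065,0.65],0,0.5],[[0.012,0.065,0.7],0,0.5],[[0.012,0.065,0.71],0,0.5]]}}

```text
time_s: 2.73
eef_pos: [0.6168, 0.0972, 0.0624]
orientation: [0.709, 0.705, -0.003, -0.003]
contact_force: [-0.8, 0.3, -0.7]
finger_gap: 0.502
gripper_force: 0.0
```

Request:
{"op": "play_rows", "data": {"commands": [[[0,0,0],0,0.3],[[0,0,0],0,0],[[0,0,0],0,0],[[0,0,0],0,0],[[0,0,0],0,0],[[0,0,0],0,0]], "grip_force": 40}}

```text
time_s: 3.23
eef_pos: [0.6207, 0.0985, 0.0679]
orientation: [0.708, 0.706, 0.0, 0.001]
contact_force: [-3.7, -1.3, 6.4]
finger_gap: 0.127
gripper_force: 43.2
```

```bash
python3 -c "
from h import *
plan(.621,.283,.065)"
```

```text
t 3.2 pos [0.6207 0.0985 0.0679] yaw 89.82 gap 0.127 -> shares [ 0.615 -0.001  0.009] twist -0.004 rows>= 4.4
```

Request:
{"op": "play_rows", "data": {"commands": [[[0.06,0,0],0,0],[[0.14,0,0],0,0],[[0.22,0,0],0,0],[[0.3,0,0],0,0],[[0.38,0,0],0,0],[[0.46,0,0],0,0],[[0.54,0,0],0,0],[[0.59,0,0],0,0]]}}

```text
time_s: 3.9
eef_pos: [0.622, 0.2773, 0.0687]
orientation: [0.708, 0.707, 0.001, 0.002]
contact_force: [1.0, -0.9, -0.6]
finger_gap: 0.13
gripper_force: 42.8
```

Request:
{"op": "play_rows", "data": {"commands": [[[0.025,0,0],0,0],[[0.025,0,0],0,0],[[0.025,0,0],0,0]]}}

```text
time_s: 4.15
eef_pos: [0.6216, 0.2841, 0.0674]
orientation: [0.708, 0.706, 0.002, 0.0]
contact_force: [1.2, 3.3, 5.7]
finger_gap: 0.132
gripper_force: 43.8
```

```bash
python3 -c "
from h import *
plan(.621,.283,.065)"
```

```text
t 4.2 pos [0.6216 0.2841 0.0674] yaw 89.8 gap 0.132 -> shares [-0.004 -0.002  0.008] twist -0.004 rows>= 0.1
```

Request:
{"op": "play_rows", "data": {"commands": [[[0,0,0],0,0.35],[[0,0,0],0,0.35],[[0,0,0],0,0.35],[[0,0,-0.05],0,0.35],[[0,0,-0.15],0,0.35],[[0,0,-0.27],0,0.35],[[0,0,-0.4],0,0.35],[[0,0,-0.5],0,0.35]]}}

```text
time_s: 4.82
eef_pos: [0.6211, 0.2831, 0.2206]
orientation: [0.708, 0.706, 0.001, 0.001]
contact_force: [0.8, 0.1, 1.4]
finger_gap: 0.348
gripper_force: 0.0
```

Request:
{"op": "play_rows", "data": {"commands": [[[0,-0.1,0],0,0.35],[[0,-0.22,0],0,0.35],[[0,-0.34,0],0,0.35],[[0,-0.46,0],0,0.35],[[0,-0.58,0],0,0.35],[[0,-0.7,0],0,0.35],[[0,-0.77,0],0,0.35],[[0,-0.77,0],0,0.35]]}}

```text
time_s: 5.48
eef_pos: [0.3859, 0.2839, 0.2165]
orientation: [0.707, 0.707, -0.0, -0.0]
contact_force: [0.6, -0.7, -0.1]
finger_gap: 0.352
gripper_force: 0.0
```

Run:
```python
from h import *
plan(.389,.283,.077)
c=eyes.get_calibration("wrist");im=eyes.grab_frame("wrist")
a=eyes.grab_frame("scene");b=eyes.grab_frame("side")
import pickle;pickle.dump((c,im,a,b),open("w2.pkl","wb"))
f=lambda i,x0,y0,x1,y1,k:cv2.resize(i[y0:y1,x0:x1,::-1],None,fx=k,fy=k,interpolation=cv2.INTER_CUBIC)
C=np.zeros((600,800,3),np.uint8);C[:300,:400]=f(im,0,0,640,480,.625);C[:300,400:]=f(b,130,300,330,450,2);C[300:,:400]=f(a,310,80,510,230,2)
cv2.imwrite("pics/m2.png",C)
```

```text
t 5.5 pos [0.3859 0.2839 0.2165] yaw 89.94 gap 0.352 -> shares [-0.003  0.011  0.465] twist -0.001 rows>= 3.3
```

View pics/m2.png

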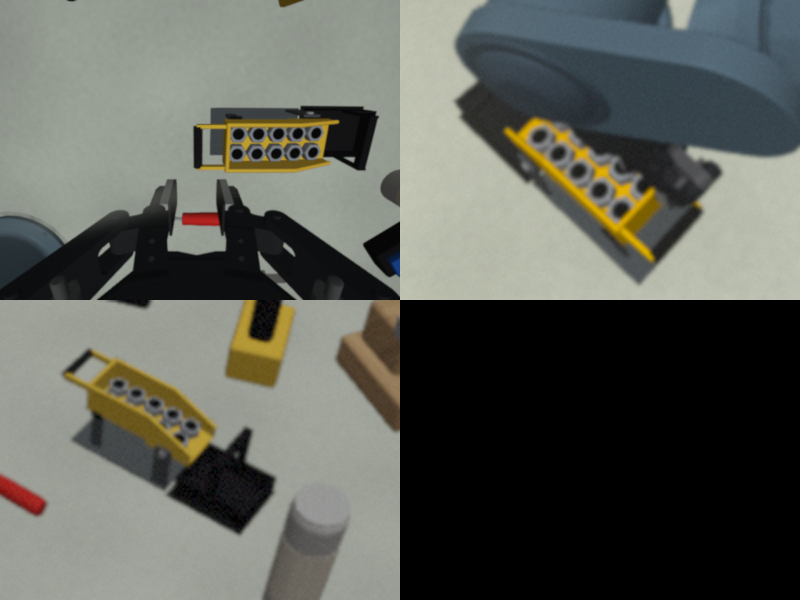

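Run:
```python
from h import *
import pickle;c,im,a,b=pickle.load(open("w2.pkl","rb"))
g=im.max(2).astype(int)
for y in(210,220,230,240,250,260):
    k=np.where(g[y,295:340]<70)[0]+295;print(y,k.min(),k.max(),atz(c,((k.min()+k.max())/2,y),.1)[:2].round(4))
for p in((312,203),(313,268)):print(atz(c,p,.096).round(4))
plan(.389,.283,.077)
```

```text
210 310 339 [0.3951 0.3043]
220 310 339 [0.3952 0.2961]
230 310 339 [0.3953 0.2878]
240 310 339 [0.3953 0.2794]
250 311 322 [0.3888 0.2708]
260 311 322 [0.3888 0.262 ]
[0.3852 0.3092 0.096 ]
[0.3859 0.2532 0.096 ]
t 5.6 pos [0.3901 0.284  0.2172] yaw 89.81 gap 0.353 -> shares [-0.003 -0.004  0.467] twist -0.004 rows>= 3.4
```

Request:
{"op": "play_rows", "data": {"commands": [[[0,-0.005,0.08],0,0.35],[[0,-0.005,0.17],0,0.35],[[0,-0.005,0.26],0,0.35],[[0,-0.005,0.35],0,0.35],[[0,-0.005,0.42],0,0.35],[[0,-0.005,0.46],0,0.35],[[0,-0.005,0.467],0,0.35],[[0,-0.005,0.467],0,0.35]]}}

```text
time_s: 6.3
eef_pos: [0.3886, 0.2836, 0.0756]
orientation: [0.709, 0.706, -0.001, -0.0]
contact_force: [-0.4, 0.5, 0.9]
finger_gap: 0.353
gripper_force: 0.0
```

Request:
{"op": "play_rows", "data": {"commands": [[[0,0,0],0,0.1],[[0,0,0],0,0],[[0,0,0],0,0],[[0,0,0],0,0],[[0,0,0],0,0]], "grip_force": 25}}

```text
time_s: 6.72
eef_pos: [0.3874, 0.2842, 0.0772]
orientation: [0.708, 0.706, -0.001, -0.001]
contact_force: [-6.3, -0.6, 2.3]
finger_gap: 0.126
gripper_force: 24.5
```

Run:
```python
from h import *
plan(.389,.283,.077)
p=R.from_quat(r.state()["orientation"]).as_matrix()
# path table: tilt -> handle shift shares (ty=+x, tz=-up)
for t in(.05,.1,.12,.14,.16,.18,.2,.22,.24,.26,.28,.3,.32,.34,.36,.4):
    x=-.160*np.cos(t)+.034*np.sin(t)+.160;z=.160*np.sin(t)+.034*np.cos(t)-.034;print(t,round(x/.3,3),round(-z/.3,3))
```

```text
t 6.7 pos [0.3874 0.2842 0.0772] yaw 89.82 gap 0.126 -> shares [-0.004  0.005  0.001] twist -0.004 rows>= 0.0
0.05 0.006 -0.027
0.1 0.014 -0.053
0.12 0.017 -0.063
0.14 0.021 -0.073
0.16 0.025 -0.084
0.18 0.029 -0.094
0.2 0.033 -0.104
0.22 0.038 -0.114
0.24 0.042 -0.124
0.26 0.047 -0.133
0.28 0.052 -0.143
0.3 0.057 -0.153
0.32 0.063 -0.162
0.34 0.068 -0.171
0.36 0.074 -0.181
0.4 0.086 -0.199
```

```bash
cat > chk.py <<'E'
from h import *
import sys,os
c=eyes.get_calibration("scene");a=eyes.grab_frame("scene").astype(int)
m=np.zeros((480,640),np.uint8)
cv2.fillPoly(m,[proj(c,place(np.array([[-.045,-.036,.02],[.05,-.036,.02],[.05,.036,.02],[-.045,.036,.02]]),[.6216,.2835,0])).round().astype(int)],1)
n=(m>0)&(a.max(2)>75)&(a.max(2)-a.min(2)<40)
b=a[95:175,335:425];p="last.npy"
d=(np.abs(b-np.load(p)).max(2)>40).sum() if os.path.exists(p) else -1
np.save(p,b);s=r.state()
g=a[95:175,335:425];k=((g.max(2)-g.min(2)<35)&(g.max(2)>50)).sum()
print("t",round(s["time_s"],1),"pos",s["eef_pos"].round(4),"gap",round(s["finger_gap"],3),"F",s["contact_force"].round(1),"tray nut px",n.sum(),"diff",d)
if len(sys.argv)>1: cv2.imwrite(f"pics/{sys.argv[1]}.png",cv2.resize(a[90:210,320:480].astype(np.uint8)[:,:,::-1],None,fx=4,fy=4,interpolation=cv2.INTER_CUBIC))
E
python3 chk.py
```

```text
t 6.8 pos [0.3874 0.2842 0.0772] gap 0.133 F [-5.2 -0.3  2.6] tray nut px 0 diff -1
```

Request:
{"op": "play_rows", "data": {"commands": [[[0,0.003,-0.013],0,0],[[0,0.006,-0.027],0,0],[[0,0.01,-0.04],0,0],[[0,0.014,-0.053],0,0],[[0,0.014,-0.053],0,0],[[0,0.014,-0.053],0,0]]}}

```text
time_s: 7.27
eef_pos: [0.3913, 0.2842, 0.0925]
orientation: [0.708, 0.706, -0.001, -0.001]
contact_force: [-6.1, 2.1, -0.4]
finger_gap: 0.124
gripper_force: 24.6
```

```bash
python3 chk.py
```

```text
t 7.3 pos [0.3912 0.2842 0.0924] gap 0.129 F [-6.8  1.8 -0.3] tray nut px 0 diff 617
```

Request:
{"op": "play_rows", "data": {"commands": [[[0,0.002,-0.005],0,0],[[0,0.003,-0.01],0,0],[[0,0.003,-0.01],0,0],[[0,0.003,-0.01],0,0],[[0,0.003,-0.01],0,0],[[0,0.003,-0.01],0,0]]}}

```text
time_s: 7.82
eef_pos: [0.3922, 0.2842, 0.0954]
orientation: [0.708, 0.706, -0.001, -0.001]
contact_force: [-6.0, 1.6, -0.9]
finger_gap: 0.127
gripper_force: 24.6
```

```bash
python3 chk.py
```

```text
t 7.9 pos [0.3921 0.2841 0.0953] gap 0.129 F [-5.7  1.9 -0.8] tray nut px 0 diff 7
```

Request:
{"op": "play_rows", "data": {"commands": [[[0,0.002,-0.005],0,0],[[0,0.004,-0.01],0,0],[[0,0.004,-0.01],0,0],[[0,0.004,-0.01],0,0],[[0,0.004,-0.01],0,0],[[0,0.004,-0.01],0,0]]}}

```text
time_s: 8.37
eef_pos: [0.3932, 0.2842, 0.0984]
orientation: [0.708, 0.706, -0.001, -0.001]
contact_force: [-7.2, 1.8, 0.4]
finger_gap: 0.129
gripper_force: 24.6
```

```bash
python3 chk.py
```

```text
t 8.4 pos [0.3931 0.2842 0.0983] gap 0.131 F [-7.2  3.4 -0.8] tray nut px 0 diff 16
```

Request:
{"op": "play_rows", "data": {"commands": [[[0,0.002,-0.005],0,0],[[0,0.004,-0.01],0,0],[[0,0.004,-0.01],0,0],[[0,0.004,-0.01],0,0],[[0,0.004,-0.01],0,0],[[0,0.004,-0.01],0,0]]}}

```text
time_s: 8.92
eef_pos: [0.3942, 0.2842, 0.1013]
orientation: [0.708, 0.706, -0.001, -0.001]
contact_force: [-7.9, 2.0, 0.8]
finger_gap: 0.13
gripper_force: 24.6
```

```bash
python3 chk.py f1
```

```text
t 9.0 pos [0.3942 0.2841 0.1013] gap 0.128 F [-7.9  2.7 -1.1] tray nut px 0 diff 9
```

View pics/f1.png

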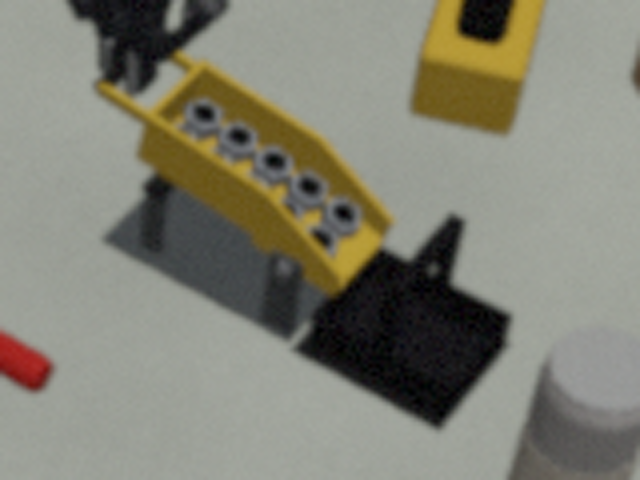

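Request:
{"op": "play_rows", "data": {"commands": [[[0,0.002,-0.005],0,0],[[0,0.004,-0.01],0,0],[[0,0.004,-0.01],0,0],[[0,0.004,-0.01],0,0],[[0,0.004,-0.01],0,0],[[0,0.004,-0.01],0,0]]}}

```text
time_s: 9.47
eef_pos: [0.3953, 0.2841, 0.1043]
orientation: [0.708, 0.706, -0.001, -0.001]
contact_force: [-8.3, 1.6, 0.2]
finger_gap: 0.125
gripper_force: 24.6
```

```bash
python3 chk.py
```

```text
t 9.5 pos [0.3953 0.2841 0.1043] gap 0.125 F [-7.4  1.3  0.7] tray nut px 0 diff 220
```

Request:
{"op": "play_rows", "data": {"commands": [[[0,0,0],0,0],[[0,0,0],0,0],[[0,0,0],0,0]]}}

```text
time_s: 9.77
eef_pos: [0.3953, 0.2842, 0.1043]
orientation: [0.708, 0.706, -0.001, -0.001]
contact_force: [-8.3, 2.2, 0.3]
finger_gap: 0.129
gripper_force: 24.6
```

```bash
python3 chk.py f2
```

```text
t 9.8 pos [0.3953 0.2842 0.1043] gap 0.13 F [-8.5  1.4  0.2] tray nut px 45 diff 196
```

View pics/f2.png

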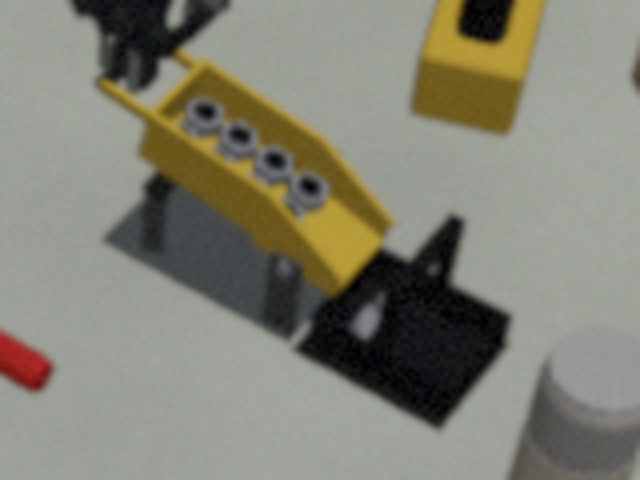

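Request:
{"op": "play_rows", "data": {"commands": [[[0,0,0],0,0],[[0,0,0],0,0],[[0,0,0],0,0],[[0,0,0],0,0]]}}

```text
time_s: 10.15
eef_pos: [0.3953, 0.2842, 0.1043]
orientation: [0.708, 0.706, -0.001, -0.001]
contact_force: [-8.1, 1.3, 0.8]
finger_gap: 0.128
gripper_force: 24.6
```

```bash
python3 chk.py f3
```

```text
t 10.2 pos [0.3953 0.2841 0.1043] gap 0.129 F [-8.3  2.2  0.8] tray nut px 70 diff 62
```

View pics/f3.png

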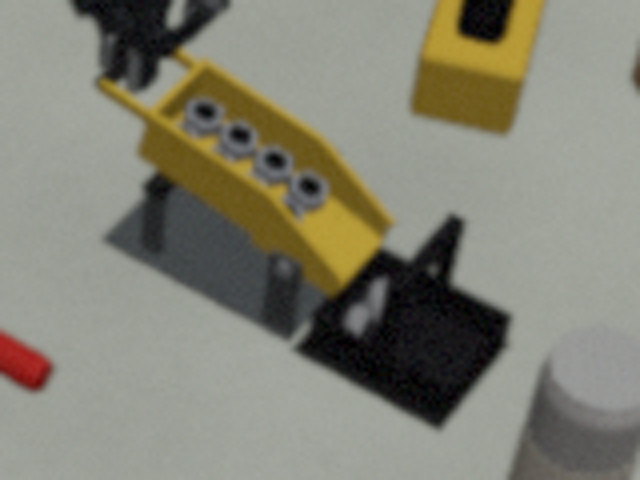

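Request:
{"op": "play_rows", "data": {"commands": [[[0,-0.004,0.012],0,0],[[0,-0.009,0.026],0,0],[[0,-0.014,0.04],0,0],[[0,-0.018,0.055],0,0],[[0,-0.022,0.07],0,0],[[0,-0.026,0.082],0,0],[[0,-0.028,0.093],0,0],[[0,-0.029,0.093],0,0]]}}

```text
time_s: 10.87
eef_pos: [0.3874, 0.2842, 0.0769]
orientation: [0.708, 0.706, -0.001, -0.001]
contact_force: [-7.1, 1.1, 1.4]
finger_gap: 0.131
gripper_force: 25.3
```

Request:
{"op": "play_rows", "data": {"commands": [[[0,0.005,0],0,0.15],[[0,0.005,0],0,0.25],[[0,0.005,0],0,0.35],[[0,0.005,0],0,0.35],[[0,0.005,-0.08],0,0.35],[[0,0.005,-0.2],0,0.35],[[0,0.005,-0.34],0,0.35],[[0,0.005,-0.48],0,0.35]]}}

```text
time_s: 11.53
eef_pos: [0.3896, 0.2836, 0.2214]
orientation: [0.708, 0.706, 0.0, 0.0]
contact_force: [0.9, 0.9, 0.2]
finger_gap: 0.349
gripper_force: 0.0
```

```bash
python3 chk.py; python3 -c "
from h import *
plan(.6216,.283,.22)"
```

```text
t 11.6 pos [0.3944 0.2859 0.2316] gap 0.351 F [3.3 2.3 7.2] tray nut px 69 diff 1073
t 11.6 pos [0.3944 0.2859 0.2316] yaw 89.82 gap 0.351 -> shares [-0.007  0.757  0.051] twist -0.004 rows>= 5.5
```

Run:
```python
from h import *
c=eyes.get_calibration("scene");a=eyes.grab_frame("scene")
print(tray_fit([(a,c)],[.6216,.284,0,1]),tray_fit([(a,c)],[.41,-.326,.1,1]))
```

```text
(array([ 0.62064373,  0.27726078, -0.00207354]), np.float64(0.22866706044496948)) (array([ 0.41088373, -0.32585701,  0.11145594]), np.float64(0.08427174022656224))
```

Request:
{"op": "play_rows", "data": {"commands": [[[-0.004,0.1,0],0,0.35],[[-0.004,0.22,0],0,0.35],[[-0.004,0.34,0],0,0.35],[[-0.004,0.46,0],0,0.35],[[-0.004,0.58,0],0,0.35],[[-0.004,0.7,0],0,0.35],[[-0.004,0.76,0],0,0.35],[[-0.004,0.76,0],0,0.35]]}}

```text
time_s: 12.3
eef_pos: [0.6213, 0.2809, 0.219]
orientation: [0.709, 0.705, 0.001, 0.001]
contact_force: [0.3, 0.1, 0.1]
finger_gap: 0.348
gripper_force: 0.0
```

```bash
python3 -c "
from h import *
c=eyes.get_calibration('wrist');im=eyes.grab_frame('wrist')
print(tray_fit([(im,c)],[.6216,.284,0,1],w=200,th=60))
plan(.6216,.284,.067)"
```

```text
(array([ 0.62163836,  0.28768227, -0.01540392]), np.float64(0.28039406291609825))
t 12.3 pos [0.6193 0.2813 0.2189] yaw 89.73 gap 0.352 -> shares [0.009 0.007 0.506] twist -0.006 rows>= 3.6
```

Request:
{"op": "play_rows", "data": {"commands": [[[-0.12,-0.02,-0.05],0,0.35],[[-0.24,-0.03,-0.1],0,0.35],[[-0.36,-0.05,-0.15],0,0.35],[[-0.48,-0.06,-0.2],0,0.35],[[-0.6,-0.08,-0.25],0,0.35],[[-0.72,-0.1,-0.3],0,0.35],[[-0.84,-0.11,-0.35],0,0.35],[[-0.96,-0.12,-0.38],0,0.35]]}}

```text
time_s: 13.02
eef_pos: [0.5797, -0.0069, 0.3357]
orientation: [0.708, 0.706, 0.001, 0.001]
contact_force: [-0.3, 0.2, 0.7]
finger_gap: 0.351
gripper_force: 0.0
```

Request:
{"op": "play_rows", "data": {"commands": [[[-0.13,-0.02,0],0,0.35],[[-0.26,-0.03,0],0,0.35],[[-0.39,-0.05,0],0,0.35],[[-0.52,-0.06,0],0,0.35],[[-0.65,-0.08,0],0,0.35],[[-0.78,-0.1,0],0,0.35],[[-0.91,-0.11,0],0,0.35],[[-1,-0.12,0],0,0.35]]}}

```text
time_s: 13.68
eef_pos: [0.5423, -0.308, 0.3335]
orientation: [0.709, 0.705, -0.0, 0.0]
contact_force: [0.6, 0.9, 0.1]
finger_gap: 0.346
gripper_force: 0.0
```

Request:
{"op": "play_rows", "data": {"commands": [[[0,0,0],0,0.35],[[0,0,0],0,0.35],[[0,0,0],0,0.35]]}}

```text
time_s: 13.93
eef_pos: [0.5435, -0.3047, 0.3335]
orientation: [0.708, 0.706, 0.0, -0.0]
contact_force: [0.4, 0.4, 0.2]
finger_gap: 0.348
gripper_force: 0.0
```

Run:
```python
from h import *
import pickle
c=eyes.get_calibration("wrist");im=eyes.grab_frame("wrist")
pickle.dump((c,im),open("w3.pkl","wb"))
v=im[:,:,::-1].copy();p=[.6297,-.1941,-.035]
def line(P,col): cv2.polylines(v,[proj(c,place(np.array(P,float),p)).round().astype(int)],True,col,1)
for y in(-.147,-.049,.049,.147): line([[-.113,y-.007,.024],[.052,y-.007,.024],[.052,y+.007,.024],[-.113,y+.007,.024]],(0,255,0))
line([[.024,-.147,.043],[.036,-.147,.043],[.036,.147,.043],[.024,.147,.043]],(0,0,255))
cv2.imwrite("pics/w3.png",v);plan(.5,-.3,.33)
```

```text
t 14.0 pos [ 0.5437 -0.3043  0.3336] yaw 89.89 gap 0.353 -> shares [ 0.014 -0.146  0.012] twist -0.002 rows>= 1.1
```

View pics/w3.png

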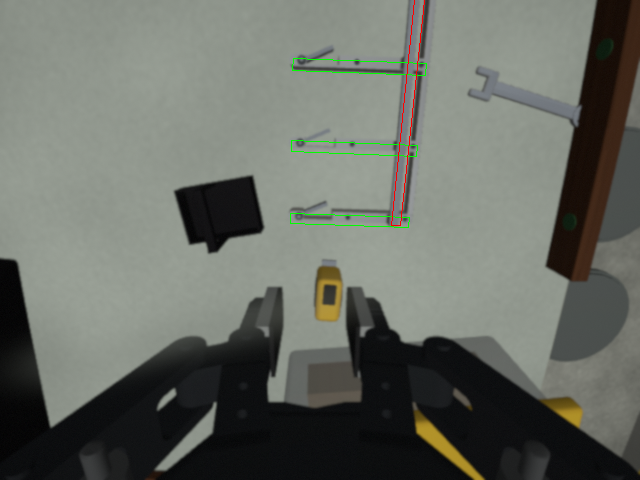

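Run:
```python
from h import *
import pickle
c,im=pickle.load(open("w3.pkl","rb"))
h=[atz(c,p,.026) for p in((300,59.5),(300,142),(299,215.5))];k=[atz(c,p,.024) for p in((357,62),(352,144),(347.5,217))]
b=[atz(c,p,.043) for p in((420,2),(396.5,222))]
for a in(h,k,b):print(np.round(a,4).tolist())
for x,y in zip(h,k): print("rail yaw",np.arctan2(*(y-x)[[1,0]]))
print("cross yaw",np.arctan2(*(h[0]-h[2])[[1,0]])-np.pi/2,np.arctan2(*(b[0]-b[1])[[1,0]])-np.pi/2, "pitch",np.linalg.norm(h[0]-h[1]),np.linalg.norm(h[2]-h[1]))
print("tray1",tray_fit([(im,c)],[.41,-.326,.1,1],w=130,th=60))
g=np.arange(0)
P=np.array([[-.098,.049,.026],[-.098,-.049,.026],[-.098,-.147,.026]])
cs=eyes.get_calibration("scene")
uvw=np.array([(300,59.5),(300,142),(299,215.5)])
D=lambda u,v:(215+(u-300)/3-.17,225+(v-300)/2-.25)
uvs=np.array([D(*q) for q in((528,377),(440,436),(346,498))])
f=lambda p:np.r_[(proj(c,place(P,p))-uvw).ravel(),(proj(cs,place(P,p))-uvs).ravel()]
s=least_squares(f,[.63,-.19,-.04],x_scale=[.1,.1,1]);print(s.x,s.fun.round(1))
```

```text
[[0.5278, -0.1369, 0.026], [0.5265, -0.2346, 0.026], [0.5238, -0.3325, 0.026]]
[[0.5979, -0.1393, 0.024], [0.5945, -0.2372, 0.024], [0.5912, -0.3352, 0.024]]
[[0.6657, -0.0797, 0.043], [0.6553, -0.3378, 0.043]]
rail yaw -0.0345317264945937
rail yaw -0.03888714406130111
rail yaw -0.04078009254877966
cross yaw -0.02079501565975339 -0.04025755104897866 pitch 0.09771874099274042 0.09795843990740323
tray1 (array([ 0.4120411 , -0.3259419 ,  0.18402572]), np.float64(0.07221555730222425))
[ 0.62519133 -0.18833557 -0.02489722] [ 0.5  0.  -0.4  0.2 -0.1  0.3 -0.1 -0.8  0.2 -0.4  0.5  0.5]
```

Request:
{"op": "play_rows", "data": {"commands": [[[0.12,0.02,0],0,0.35],[[0.24,0.03,0],0,0.35],[[0.36,0.05,0],0,0.35],[[0.48,0.06,0],0,0.35],[[0.6,0.08,0],0,0.35],[[0.72,0.1,0],0,0.35],[[0.84,0.11,0],0,0.35],[[0.96,0.13,0],0,0.35]]}}

```text
time_s: 14.65
eef_pos: [0.5829, -0.0143, 0.334]
orientation: [0.707, 0.707, 0.0, 0.0]
contact_force: [-0.5, -0.6, 0.6]
finger_gap: 0.35
gripper_force: 0.0
```

Request:
{"op": "play_rows", "data": {"commands": [[[0.13,0.02,0.05],0,0.35],[[0.26,0.03,0.1],0,0.35],[[0.39,0.05,0.15],0,0.35],[[0.52,0.07,0.2],0,0.35],[[0.65,0.09,0.25],0,0.35],[[0.78,0.11,0.31],0,0.35],[[0.91,0.12,0.36],0,0.35],[[1,0.13,0.38],0,0.35]]}}

```text
time_s: 15.32
eef_pos: [0.6211, 0.2861, 0.2173]
orientation: [0.707, 0.707, -0.001, -0.001]
contact_force: [-0.2, -0.1, -0.1]
finger_gap: 0.353
gripper_force: 0.0
```

Request:
{"op": "play_rows", "data": {"commands": [[[0,0,0],0,0.35],[[0,0,0],0,0.35]]}}

```text
time_s: 15.48
eef_pos: [0.6218, 0.2849, 0.2187]
orientation: [0.706, 0.708, -0.001, -0.0]
contact_force: [-0.2, -0.8, 0.0]
finger_gap: 0.35
gripper_force: 0.0
```

```bash
python3 -c "
from h import *
plan(.6216,.284,.067)"
```

```text
t 15.5 pos [0.6218 0.2849 0.2187] yaw 90.1 gap 0.35 -> shares [-0.003 -0.     0.506] twist 0.002 rows>= 3.6
```

Descend, grip, then drag −y to 0.03 (−0.254 m).

Request:
{"op": "play_rows", "data": {"commands": [[[0,0,0.08],0,0.35],[[0,0,0.18],0,0.35],[[0,0,0.28],0,0.35],[[0,0,0.38],0,0.35],[[0,0,0.45],0,0.35],[[0,0,0.49],0,0.35],[[0,0,0.506],0,0.35],[[0,0,0.506],0,0.35]]}}

```text
time_s: 16.15
eef_pos: [0.6234, 0.2817, 0.0677]
orientation: [0.708, 0.706, -0.0, -0.0]
contact_force: [-0.2, -0.1, 0.5]
finger_gap: 0.35
gripper_force: 0.0
```

Request:
{"op": "play_rows", "data": {"commands": [[[0,0,0],0,0.2],[[0,0,0],0,0],[[0,0,0],0,0],[[0,0,0],0,0],[[0,0,0],0,0]], "grip_force": 50}}

```text
time_s: 16.57
eef_pos: [0.6252, 0.2824, 0.0701]
orientation: [0.708, 0.706, 0.002, 0.001]
contact_force: [-0.8, -1.2, 6.7]
finger_gap: 0.125
gripper_force: 50.5
```

Request:
{"op": "play_rows", "data": {"commands": [[[-0.03,0,0],0,0],[[-0.08,0,0],0,0],[[-0.15,0,0],0,0],[[-0.22,0,0],0,0],[[-0.29,0,0],0,0],[[-0.36,0,0],0,0],[[-0.41,0,0],0,0],[[-0.43,0,0],0,0]]}}

```text
time_s: 17.23
eef_pos: [0.626, 0.1528, 0.072]
orientation: [0.709, 0.705, 0.004, 0.001]
contact_force: [0.1, 5.7, 10.8]
finger_gap: 0.124
gripper_force: 57.7
```

```bash
python3 -c "
from h import *
plan(.62,.03,.067)"
```

```text
t 17.2 pos [0.626  0.1528 0.072 ] yaw 89.68 gap 0.124 -> shares [-0.409 -0.018  0.015] twist -0.007 rows>= 3.0
```

Request:
{"op": "play_rows", "data": {"commands": [[[-0.02,0,-0.01],0,0],[[-0.07,0,-0.012],0,0],[[-0.14,0,-0.012],0,0],[[-0.21,0,-0.012],0,0],[[-0.28,0,-0.012],0,0],[[-0.35,0,-0.012],0,0],[[-0.4,0,-0.012],0,0],[[-0.41,0,-0.012],0,0]]}}

```text
time_s: 17.9
eef_pos: [0.6231, 0.0275, 0.072]
orientation: [0.709, 0.705, 0.001, 0.0]
contact_force: [1.3, 3.4, 5.5]
finger_gap: 0.128
gripper_force: 57.0
```

Request:
{"op": "play_rows", "data": {"commands": [[[0,-0.03,0],0,0],[[0,-0.1,0],0,0],[[0,-0.18,0],0,0],[[0,-0.26,0],0,0],[[0,-0.34,0],0,0],[[0,-0.42,0],0,0],[[0,-0.5,0],0,0],[[0,-0.55,0],0,0]]}}

```text
time_s: 18.57
eef_pos: [0.4571, 0.0302, 0.0721]
orientation: [0.708, 0.706, 0.001, 0.002]
contact_force: [2.9, 0.1, 4.6]
finger_gap: 0.123
gripper_force: 56.8
```

```bash
python3 -c "
from h import *
plan(.43,-.084,.067,87.94)"
```

```text
t 18.6 pos [0.4571 0.0302 0.0721] yaw 89.84 gap 0.123 -> shares [-0.381 -0.089  0.017] twist 0.042 rows>= 2.8
```

Request:
{"op": "play_rows", "data": {"commands": [[[-0.03,-0.01,0],0.01,0],[[-0.09,-0.03,0],0.02,0],[[-0.15,-0.05,0],0.03,0],[[-0.22,-0.07,0],0.042,0],[[-0.29,-0.09,0],0.042,0],[[-0.34,-0.09,0],0.042,0],[[-0.375,-0.09,0],0.042,0],[[-0.381,-0.09,0],0.042,0]]}}

```text
time_s: 19.23
eef_pos: [0.4298, -0.0845, 0.0718]
orientation: [0.72, 0.694, 0.0, -0.0]
contact_force: [-0.2, 5.4, 9.2]
finger_gap: 0.129
gripper_force: 57.7
```

Request:
{"op": "play_rows", "data": {"commands": [[[0,0,0],0,0],[[0,0,0],0,0.2],[[0,0,0],0,0.3],[[0,0,0],0,0.3],[[0,0,0],0,0.3]]}}

```text
time_s: 19.65
eef_pos: [0.4296, -0.0833, 0.0707]
orientation: [0.72, 0.694, -0.0, -0.001]
contact_force: [-0.5, 0.5, 0.0]
finger_gap: 0.296
gripper_force: 0.0
```

```bash
python3 -c "
from h import *
plan(.43,-.084,.064,87.94);print(r.state()['contact_force'])
c=eyes.get_calibration('scene');a=eyes.grab_frame('scene')
cw=eyes.get_calibration('wrist');w=eyes.grab_frame('wrist')
f=lambda i,x0,y0,x1,y1,k:cv2.resize(i[y0:y1,x0:x1,::-1],None,fx=k,fy=k,interpolation=cv2.INTER_CUBIC)
cv2.imwrite('pics/m4.png',np.hstack([f(a,180,180,380,380,2),f(w,160,120,560,480,10/9)[:400]]))
"
```

```text
t 19.6 pos [ 0.4296 -0.0833  0.0707] yaw 87.95 gap 0.296 -> shares [-0.002  0.002  0.022] twist 0.0 rows>= 0.2
[-0.48630262  0.49360566  0.04209441]
```

View pics/m4.png

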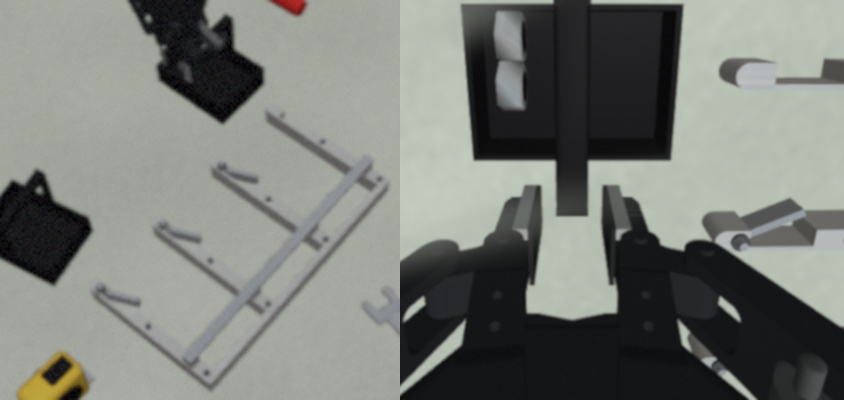

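```bash
python3 -c "
from h import *
cw=eyes.get_calibration('wrist');w=eyes.grab_frame('wrist')
q,e=tray_fit([(w,cw)],[.43,-.06,-.03,1],w=238,th=60);print(q,e)
U=lambda u,v:(160+(u-400)*.9,120+v*.9)
print('bar end',atz(cw,U(572,215),.09),'bar mid rim',[atz(cw,U(*p),.032)[:2].round(4) for p in((475,160),(670,160))])
print('tcp proj',proj(cw,[r.state()['eef_pos']]), proj(cw,place(np.array([[0,-.039,.09],[0,-.039,.084]]),q)))
plan(*q[:2],.065)
c=eyes.get_calibration('scene');a=eyes.grab_frame('scene');print(tray_fit([(a,c)],[.43,-.06,-.03,1]))
"
```

```text
[ 0.43252196 -0.03992829 -0.02917206] 0.2829128695917338
bar end [ 0.43131145 -0.0783382   0.09      ] bar mid rim [array([ 0.3803, -0.0769]), array([ 0.4831, -0.0806])]
tcp proj [[312.49940049 303.1844257 ]] [[315.02117472 314.70577213]
 [314.9801125  307.73343532]]
t 19.8 pos [ 0.4301 -0.0835  0.0711] yaw 87.94 gap 0.3 -> shares [0.145 0.003 0.02 ] twist -0.046 rows>= 1.1
(array([ 0.4282328 , -0.03844736, -0.05879788]), np.float64(0.31586328851489376))
```

Request:
{"op": "play_rows", "data": {"commands": [[[0,0.006,-0.08],0,0.35],[[0,0.006,-0.17],0,0.35],[[0.05,0.006,-0.17],0,0.35],[[0.11,0.006,-0.17],0,0.35],[[0.145,0.006,-0.17],0,0.35],[[0.145,0.006,-0.08],0,0.35],[[0.145,0.006,0],0,0.35],[[0.145,0.006,0.027],0,0.35]]}}

```text
time_s: 20.52
eef_pos: [0.4313, -0.039, 0.0601]
orientation: [0.719, 0.695, -0.001, -0.003]
contact_force: [-0.3, 0.5, -1.4]
finger_gap: 0.35
gripper_force: 0.0
```

Request:
{"op": "play_rows", "data": {"commands": [[[0,0,0],0,0.35],[[0,0,0],0,0.2],[[0,0,0],0,0],[[0,0,0],0,0],[[0,0,0],0,0],[[0,0,0],0,0]], "grip_force": 60}}

```text
time_s: 21.02
eef_pos: [0.4341, -0.0405, 0.0638]
orientation: [0.72, 0.694, 0.0, 0.001]
contact_force: [-1.5, -0.4, 1.0]
finger_gap: 0.127
gripper_force: 58.8
```

```bash
python3 -c "
from h import *
plan(.43,-.084,.064,87.94);print(r.state()['contact_force'])
"
```

```text
t 21.0 pos [ 0.4341 -0.0405  0.0638] yaw 87.92 gap 0.127 -> shares [-0.146 -0.008 -0.001] twist -0.0 rows>= 1.0
[-1.52750749 -0.41993234  0.9637179 ]
```

Request:
{"op": "play_rows", "data": {"commands": [[[-0.02,0,0],0,0],[[-0.05,-0.005,0],0,0],[[-0.08,-0.008,0],0,0],[[-0.11,-0.008,0],0,0],[[-0.135,-0.008,0],0,0],[[-0.146,-0.008,0],0,0],[[-0.146,-0.008,0],0,0]]}}

```text
time_s: 21.6
eef_pos: [0.4301, -0.0855, 0.0637]
orientation: [0.72, 0.694, -0.0, 0.001]
contact_force: [-1.5, -1.3, 5.3]
finger_gap: 0.126
gripper_force: 60.0
```

```bash
cat > ln.py <<'E'
from h import *
s=r.state();cw=eyes.get_calibration('wrist');w=eyes.grab_frame('wrist');np.save('w.npy',w)
x,y=s["eef_pos"][:2]
print(tray_fit([(w,cw)],[x,y,-.036,1],w=238,th=60),s["eef_pos"].round(4),s["contact_force"].round(1))
c=eyes.get_calibration('scene');a=eyes.grab_frame('scene');print(tray_fit([(a,c)],[x,y,-.036,1]))
E
python3 ln.py
```

```text
(array([ 0.43087167, -0.0854866 , -0.03734078]), np.float64(0.43537404841458244)) [ 0.4301 -0.0855  0.0637] [-1.5 -1.3  5.3]
(array([ 0.42774443, -0.08282313, -0.0486614 ]), np.float64(0.26441736957200873))
```

Request:
{"op": "play_rows", "data": {"commands": [[[0.005,0.03,0],0,0],[[0.005,0.07,0],0,0],[[0.005,0.11,0],0,0],[[0.005,0.15,0],0,0],[[0.005,0.19,0],0,0],[[0.005,0.23,0],0,0],[[0.005,0.27,0],0,0],[[0.005,0.3,0],0,0]]}}

```text
time_s: 22.37
eef_pos: [0.5195, -0.0855, 0.0639]
orientation: [0.719, 0.695, -0.001, -0.001]
contact_force: [-8.6, 2.0, 14.1]
finger_gap: 0.123
gripper_force: 61.0
```

```bash
python3 ln.py
```

```text
(array([ 0.52004385, -0.08817721, -0.0638746 ]), np.float64(0.45327137174876136)) [ 0.5195 -0.0855  0.0639] [-8.6  2.  14.1]
(array([ 0.51873761, -0.07976981, -0.00912636]), np.float64(0.2890608721535943))
```

Request:
{"op": "play_rows", "data": {"commands": [[[0,0.03,-0.01],0,0],[[0,0.07,-0.012],0,0],[[0,0.11,-0.012],0,0],[[0,0.15,-0.012],0,0],[[0,0.19,-0.012],0,0],[[0,0.23,-0.012],0,0],[[0,0.27,-0.012],0,0],[[0,0.3,-0.012],0,0]]}}

```text
time_s: 23.13
eef_pos: [0.6091, -0.0885, 0.0651]
orientation: [0.72, 0.694, -0.001, -0.001]
contact_force: [-1.4, 0.2, -2.6]
finger_gap: 0.126
gripper_force: 59.0
```

Request:
{"op": "play_rows", "data": {"commands": [[[0,0.02,0],0,0],[[0,0.04,0],0,0],[[0,0.06,0],0,0],[[0,0.07,0],0,0],[[0,0.07,0],0,0]]}}

```text
time_s: 23.55
eef_pos: [0.6294, -0.0896, 0.0662]
orientation: [0.72, 0.694, -0.002, -0.002]
contact_force: [-6.8, 0.2, 0.1]
finger_gap: 0.125
gripper_force: 59.2
```

```bash
python3 ln.py
```

```text
(array([ 0.62863774, -0.09336211, -0.0296481 ]), np.float64(0.5640492167226894)) [ 0.6294 -0.0896  0.0662] [-6.8  0.2  0.1]
(array([ 0.61866631, -0.08036284, -0.02462997]), np.float64(0.49909674829385786))
```

Request:
{"op": "play_rows", "data": {"commands": [[[0,0.005,0],0,0],[[0,0.01,0],0,0],[[0,0.015,0],0,0],[[0,0.015,0],0,0]]}}

```text
time_s: 23.98
eef_pos: [0.6309, -0.0896, 0.0662]
orientation: [0.719, 0.695, -0.004, -0.005]
contact_force: [-16.8, -0.5, 8.4]
finger_gap: 0.128
gripper_force: 60.7
```

```bash
python3 -c "
from h import *
print(r.state()['contact_force'],r.state()['eef_pos'])"
```

```text
[-16.81211318  -0.47299086   8.39855572] [ 0.63092574 -0.08957738  0.06620673]
```

Request:
{"op": "play_rows", "data": {"commands": [[[0,-0.015,0],0,0.2],[[0,-0.015,0],0,0.3],[[0,-0.015,0],0,0.3],[[0,-0.015,-0.08],0,0.3],[[0,-0.015,-0.2],0,0.3],[[0,-0.015,-0.33],0,0.3],[[0,-0.015,-0.46],0,0.3],[[0,-0.015,-0.58],0,0.3]]}}

```text
time_s: 24.65
eef_pos: [0.6316, -0.0899, 0.2442]
orientation: [0.72, 0.694, 0.001, 0.002]
contact_force: [0.3, -0.8, 1.1]
finger_gap: 0.296
gripper_force: 0.0
```

Request:
{"op": "play_rows", "data": {"commands": [[[-0.09,-0.06,-0.04],0,0.35],[[-0.19,-0.12,-0.08],0,0.35],[[-0.29,-0.18,-0.12],0,0.35],[[-0.39,-0.25,-0.16],0,0.35],[[-0.49,-0.31,-0.2],0,0.35],[[-0.59,-0.37,-0.24],0,0.35],[[-0.68,-0.43,-0.28],0,0.35],[[-0.75,-0.47,-0.3],0,0.35]]}}

```text
time_s: 25.32
eef_pos: [0.481, -0.3121, 0.3338]
orientation: [0.72, 0.694, -0.0, 0.003]
contact_force: [0.4, -0.8, 0.9]
finger_gap: 0.354
gripper_force: 0.0
```

Request:
{"op": "play_rows", "data": {"commands": [[[0,0,0],0,0.35],[[0,0,0],0,0.35],[[0,0,0],0,0.35]]}}

```text
time_s: 25.57
eef_pos: [0.4821, -0.3092, 0.3309]
orientation: [0.72, 0.694, 0.0, 0.0]
contact_force: [-0.2, 0.1, 0.1]
finger_gap: 0.348
gripper_force: 0.0
```

```bash
python3 -c "
from h import *
c=eyes.get_calibration('wrist');w=eyes.grab_frame('wrist')
q,e=tray_fit([(w,c)],[.411,-.326,.13,1],w=130,th=60);print(q,e)
# catch0 angle check: view from above of lane0
cv2.imwrite('pics/w5.png',w[:,:,::-1][:400,100:])
plan(*q[:2],.22,90+np.degrees(q[2]))
cs=eyes.get_calibration('scene');a=eyes.grab_frame('scene');print(tray_fit([(a,cs)],[.63,-.09,-.036,1]),tray_fit([(a,cs)],[.411,-.326,.13,1]))
"
```

```text
[ 0.41333563 -0.32558029  0.1753687 ] 0.07265939515511165
t 25.6 pos [ 0.4822 -0.3087  0.3306] yaw 87.98 gap 0.347 -> shares [-0.064 -0.227  0.368] twist -0.268 rows>= 3.1
(array([ 0.62183315, -0.08309151,  0.00575936]), np.float64(0.5167277167277168)) (array([ 0.41012449, -0.32607821,  0.12255281]), np.float64(0.09317043454717748))
```

View pics/w5.png

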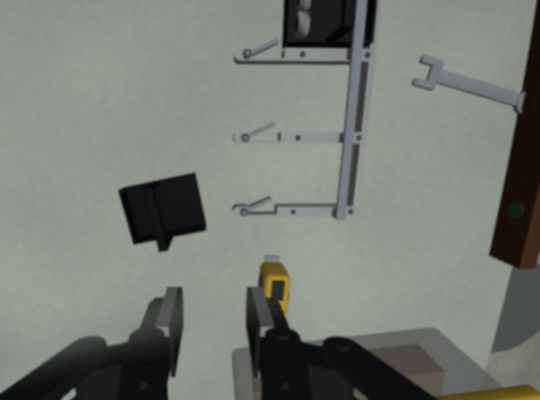

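Request:
{"op": "play_rows", "data": {"commands": [[[-0.01,-0.05,0.08],-0.1,0.35],[[-0.03,-0.11,0.17],-0.2,0.35],[[-0.05,-0.17,0.27],-0.24,0.35],[[-0.064,-0.23,0.37],-0.24,0.35],[[-0.064,-0.23,0.37],-0.24,0.35],[[-0.064,-0.23,0.37],-0.24,0.35]]}}

```text
time_s: 26.17
eef_pos: [0.4116, -0.3247, 0.2182]
orientation: [0.651, 0.759, 0.001, -0.002]
contact_force: [-0.1, 0.0, 0.4]
finger_gap: 0.351
gripper_force: 0.0
```

```bash
python3 -c "
from h import *
c=eyes.get_calibration('wrist');w=eyes.grab_frame('wrist')
q,e=tray_fit([(w,c)],[.411,-.326,.15,1],w=220,th=60);print(q,e)
plan(*q[:2],.064,90+np.degrees(q[2]))"
```

```text
[ 0.41335834 -0.32619967  0.17153799] 0.16546898903844265
t 26.2 pos [ 0.413  -0.3259  0.2206] yaw 98.77 gap 0.351 -> shares [-0.001  0.001  0.522] twist -0.024 rows>= 3.8
```

Request:
{"op": "play_rows", "data": {"commands": [[[0,0.001,0.08],-0.02,0.35],[[0,0.001,0.18],-0.02,0.35],[[0,0.001,0.28],-0.02,0.35],[[0,0.001,0.38],-0.02,0.35],[[0,0.001,0.46],-0.02,0.35],[[0,0.001,0.51],-0.02,0.35],[[0,0.001,0.525],-0.02,0.35],[[0,0.001,0.525],-0.02,0.35]]}}

```text
time_s: 26.88
eef_pos: [0.4138, -0.3265, 0.0631]
orientation: [0.645, 0.764, -0.0, 0.001]
contact_force: [-0.0, -0.1, 0.7]
finger_gap: 0.352
gripper_force: 0.0
```

Request:
{"op": "play_rows", "data": {"commands": [[[0,0,0],0,0.2],[[0,0,0],0,0],[[0,0,0],0,0],[[0,0,0],0,0],[[0,0,0],0,0],[[0,0,-0.015],0,0],[[0,0,-0.025],0,0],[[0,0,-0.025],0,0]], "grip_force": 60}}

```text
time_s: 27.55
eef_pos: [0.4122, -0.326, 0.0702]
orientation: [0.645, 0.764, -0.0, 0.0]
contact_force: [-0.2, 0.1, -1.9]
finger_gap: 0.133
gripper_force: 58.9
```

```bash
python3 -c "
from h import *
plan(.425,.03,.07);print(r.state()['contact_force'])"
```

```text
t 27.6 pos [ 0.4122 -0.326   0.0702] yaw 99.63 gap 0.133 -> shares [1.163e+00 2.400e-01 1.000e-03] twist 0.214 rows>= 8.5
[-0.1785149   0.07510812 -1.87925033]
```

Request:
{"op": "play_rows", "data": {"commands": [[[0.04,0.008,0],0.03,0],[[0.12,0.025,0],0.06,0],[[0.21,0.043,0],0.1,0],[[0.3,0.062,0],0.13,0],[[0.39,0.08,0],0.16,0],[[0.48,0.1,0],0.19,0],[[0.57,0.118,0],0.214,0],[[0.64,0.132,0],0.214,0]]}}

```text
time_s: 28.22
eef_pos: [0.4183, -0.128, 0.0692]
orientation: [0.707, 0.707, -0.0, -0.001]
contact_force: [0.5, 0.3, -2.7]
finger_gap: 0.124
gripper_force: 58.9
```

Request:
{"op": "play_rows", "data": {"commands": [[[0.07,0,0],0,0],[[0.15,0,0],0,0],[[0.24,0,0],0,0],[[0.33,0,0],0,0],[[0.42,0,0],0,0],[[0.5,0,0],0,0],[[0.54,0,0],0,0],[[0.54,0,0],0,0]]}}

```text
time_s: 28.88
eef_pos: [0.4182, 0.0338, 0.0693]
orientation: [0.706, 0.708, -0.0, -0.001]
contact_force: [0.1, -0.6, -2.6]
finger_gap: 0.129
gripper_force: 58.9
```

```bash
python3 -c "
from h import *
plan(.6216,.03,.07);print(r.state()['contact_force'])"
```

```text
t 28.9 pos [0.4182 0.0338 0.0693] yaw 90.19 gap 0.129 -> shares [-0.015  0.678 -0.003] twist 0.004 rows>= 4.9
[ 0.05290395 -0.58816976 -2.57696714]
```

Request:
{"op": "play_rows", "data": {"commands": [[[-0.01,0.06,0],0,0],[[-0.01,0.16,0],0,0],[[-0.01,0.26,0],0,0],[[-0.01,0.36,0],0,0],[[-0.01,0.46,0],0,0],[[-0.01,0.56,0],0,0],[[-0.01,0.64,0],0,0],[[-0.01,0.678,0],0,0]]}}

```text
time_s: 29.55
eef_pos: [0.6254, 0.0274, 0.0698]
orientation: [0.707, 0.707, 0.0, 0.001]
contact_force: [-0.3, 0.6, -1.5]
finger_gap: 0.126
gripper_force: 58.9
```

Request:
{"op": "play_rows", "data": {"commands": [[[0.06,0,0],0,0],[[0.15,0,0],0,0],[[0.25,0,0],0,0],[[0.35,0,0],0,0],[[0.45,0,0],0,0],[[0.55,0,0],0,0],[[0.63,0,0],0,0],[[0.66,0,0],0,0]]}}

```text
time_s: 30.22
eef_pos: [0.6222, 0.2288, 0.0693]
orientation: [0.706, 0.708, -0.0, -0.0]
contact_force: [-0.2, -0.2, -1.6]
finger_gap: 0.123
gripper_force: 58.9
```

```bash
python3 -c "
from h import *
plan(.6216,.283,.064);print(r.state()['contact_force'])"
```

```text
t 30.2 pos [0.6222 0.2288 0.0693] yaw 90.11 gap 0.123 -> shares [ 0.181 -0.002  0.018] twist 0.003 rows>= 1.3
[-0.24070658 -0.19559287 -1.56338369]
```

Finish the slide, set down, release, rise, go to the bin handle.

Request:
{"op": "play_rows", "data": {"commands": [[[0.04,0,0],0,0],[[0.1,0,0],0,0],[[0.15,0,0.005],0,0],[[0.181,0,0.012],0,0],[[0.181,0,0.02],0,0],[[0.181,0,0.02],0,0]]}}

```text
time_s: 30.72
eef_pos: [0.6232, 0.2818, 0.0647]
orientation: [0.707, 0.707, 0.001, 0.0]
contact_force: [-1.1, 2.0, 2.1]
finger_gap: 0.127
gripper_force: 59.5
```

```bash
python3 -c "
from h import *
plan(.6216,.283,.064);print(r.state()['contact_force'])"
```

```text
t 30.7 pos [0.6232 0.2818 0.0647] yaw 90.03 gap 0.127 -> shares [ 0.004 -0.005  0.002] twist 0.001 rows>= 0.1
[-1.13594174  1.95935278  2.06501935]
```

Request:
{"op": "play_rows", "data": {"commands": [[[0,0,0],0,0.35],[[0,0,0],0,0.35],[[0,0,0],0,0.35],[[0,0,-0.05],0,0.35],[[0,0,-0.15],0,0.35],[[0,0,-0.27],0,0.35],[[0,0,-0.4],0,0.35],[[0,0,-0.5],0,0.35]]}}

```text
time_s: 31.38
eef_pos: [0.6235, 0.2809, 0.2186]
orientation: [0.707, 0.707, 0.002, 0.001]
contact_force: [1.3, 0.6, 0.5]
finger_gap: 0.347
gripper_force: 0.0
```

Request:
{"op": "play_rows", "data": {"commands": [[[0,-0.1,0],0,0.35],[[0,-0.22,0],0,0.35],[[0,-0.34,0],0,0.35],[[0,-0.46,0],0,0.35],[[0,-0.58,0],0,0.35],[[0,-0.7,0],0,0.35],[[0,-0.77,0],0,0.35],[[0,-0.77,0],0,0.35]]}}

```text
time_s: 32.05
eef_pos: [0.3883, 0.2811, 0.2144]
orientation: [0.706, 0.708, -0.0, -0.0]
contact_force: [0.2, -0.8, -0.2]
finger_gap: 0.353
gripper_force: 0.0
```

```bash
python3 -c "
from h import *
c=eyes.get_calibration('wrist')
plan(.389,.283,.077)
cs=eyes.get_calibration('scene');a=eyes.grab_frame('scene');print(tray_fit([(a,cs)],[.6216,.283,0,1]))
w=eyes.grab_frame('wrist')
e=[atz(c,(0,0),.1)];q=proj(c,[[.388,.282,.1]])[0];print(q)
g=w.max(2).astype(int)
for y in(int(q[1])+14,int(q[1])+24):
    x0=int(q[0])-22;k=np.where(g[y,x0:x0+44]<70)[0]+x0;print(y,k.min(),k.max(),atz(c,((k.min()+k.max())/2,y),.1)[:2].round(4))
"
```

```text
t 32.0 pos [0.3883 0.2811 0.2144] yaw 90.11 gap 0.353 -> shares [0.006 0.002 0.458] twist 0.002 rows>= 3.3
(array([ 0.64829116,  0.2655203 , -0.05398579]), np.float64(0.28231906182777045))
[312.43310548 234.34236911]
248 305 316 [0.3864 0.2704]
258 305 316 [0.3864 0.2617]
```

```bash
python3 -c "
from h import *
c=eyes.get_calibration('wrist');w=eyes.grab_frame('wrist');cs=eyes.get_calibration('scene');a=eyes.grab_frame('scene')
print(tray_fit([(a,cs)],[.64,.27,-.03,1],w=90),tray_fit([(w,c)],[.64,.27,-.03,1],w=180,th=60),tray_fit([(a,cs)],[.63,-.09,-.036,1]))
cv2.imwrite('pics/m6.png',np.hstack([cv2.resize(a[80:230,310:510,::-1],None,fx=2,fy=2),cv2.resize(w[:,:,::-1],(400,300))]))
"
```

```text
(array([0.64941302, 0.26687709, 0.00437182]), np.float64(0.3303533695263483)) (array([ 0.6537166 ,  0.27113661, -0.10974702]), np.float64(0.406196636111825)) (array([ 0.62183315, -0.08309151,  0.00575936]), np.float64(0.4867438744257274))
```

View pics/m6.png

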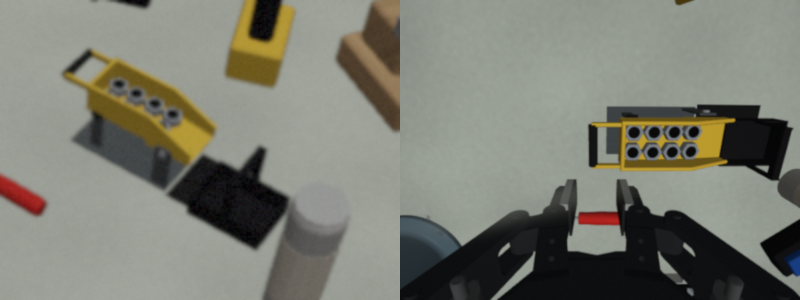

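Request:
{"op": "play_rows", "data": {"commands": [[[-0.01,0.12,-0.04],0,0.35],[[-0.02,0.24,-0.08],0,0.35],[[-0.03,0.36,-0.12],0,0.35],[[-0.04,0.48,-0.16],0,0.35],[[-0.05,0.6,-0.2],0,0.35],[[-0.05,0.72,-0.2],0,0.35],[[-0.05,0.84,-0.2],0,0.35],[[-0.05,0.86,-0.2],0,0.35]]}}

```text
time_s: 32.92
eef_pos: [0.6549, 0.2641, 0.2719]
orientation: [0.708, 0.706, -0.0, 0.0]
contact_force: [-0.5, -0.2, -0.9]
finger_gap: 0.347
gripper_force: 0.0
```

Request:
{"op": "play_rows", "data": {"commands": [[[0,0,0],0,0.35],[[0,0,0],0,0.35]]}}

```text
time_s: 33.08
eef_pos: [0.6499, 0.2657, 0.273]
orientation: [0.707, 0.707, -0.001, -0.0]
contact_force: [-0.4, -0.4, 0.3]
finger_gap: 0.348
gripper_force: 0.0
```

```bash
python3 -c "
from h import *
import pickle
plan(.65,.267,.22)
c=eyes.get_calibration('wrist');w=eyes.grab_frame('wrist');pickle.dump((c,w),open('w7.pkl','wb'))
g=w.max(2)
u=proj(c,[[.58,.30,0],[.65,.267,.03]]).round().astype(int);print(u,[np.percentile(g[y-4:y+5,x-4:x+5],[10,50,90]) for x,y in u])
for th in(28,34,40,60): print(th,tray_fit([(w,c)],[.65,.267,-.03,1],w=140,th=th))
y=u[1,1];print(g[y+25,u[1,0]-75:u[1,0]+75:2]);print(g[y-70:y+70:2,u[1,0]-25])
"
```

```text
t 33.1 pos [0.6499 0.2657 0.273 ] yaw 89.95 gap 0.348 -> shares [0.004 0.001 0.177] twist -0.001 rows>= 1.3
[[257 172]
 [313 203]] [array([23., 24., 25.]), array([22., 26., 28.])]
28 (array([0.63254518, 0.28583388, 0.00824669]), np.float64(0.43603627736108985))
34 (array([ 0.63897583,  0.27757281, -0.23957156]), np.float64(0.25491257634795605))
40 (array([ 0.63810988,  0.27796578, -0.24570745]), np.float64(0.26299937660074657))
60 (array([ 0.63837368,  0.27764119, -0.2395549 ]), np.float64(0.2764816460953325))
[192 189 184 181 180 175 169 170 182 184 183 181 181 181 182 184 183 167
  80  15  15  16  17  17  16  16  16  17  16  18  15  17  18  16  16  15
  17  20  26  25  24  25  22  15  13  17  16  16  17  16  14  16  15  16
  14  15  14  16  12  12  27 111 172 178 177 176 178 177 178 179 180 179
 178 178 177]
[173 173 173 174 176 177 176 169 106  30  24  23  24  25  23  22  23  21
  15  26  30  28  29  27  27  28  28  27  27  26  28  27  28  26  27  26
  26  26  26  27  24  23  25  25  26  26  24  22  13  12  14  65 162 184
 184 184 185 185 184 184 184 183 183 182 181 179 180 181 180 179]
```

```bash
python3 - <<'E'
import re
s=open('h.py').read()
s=s.replace("w=70,th=75):","w=70,th=75,patch=False):").replace("            e+=(m!=t)","            if patch: hull(c,place(np.array([[x,y,.001] for x in(-.056,.056) for y in(-.046,.046)]),[.6216,.283,0]),o-.5,None,m)\n            e+=(m!=t)")
open('h.py','w').write(s)
E
python3 -c "
from h import *
import pickle
c,w=pickle.load(open('w7.pkl','rb'))
for a in(-.15,-.03,.1): print(tray_fit([(w,c)],[.65,.267,a,1],w=140,th=60,patch=True))
a=eyes.grab_frame('scene')
"
```

```text
(array([0.65183025, 0.26824241, 0.00430616]), np.float64(0.09869868702913018))
(array([0.65177504, 0.26860692, 0.00358793]), np.float64(0.09841452574209814))
(array([0.65188226, 0.26840423, 0.0027066 ]), np.float64(0.09839995336840418))
```

Request:
{"op": "play_rows", "data": {"commands": [[[0.009,0.006,0.1],0,0.35],[[0.009,0.006,0.22],0,0.35],[[0.009,0.006,0.34],0,0.35],[[0.009,0.006,0.46],0,0.35],[[0.009,0.006,0.57],0,0.35],[[0.009,0.006,0.65],0,0.35],[[0.009,0.006,0.69],0,0.35],[[0.009,0.006,0.7],0,0.35]]}}

```text
time_s: 33.85
eef_pos: [0.649, 0.2688, 0.0614]
orientation: [0.707, 0.707, -0.002, -0.001]
contact_force: [0.2, 0.4, -0.0]
finger_gap: 0.348
gripper_force: 0.0
```

Request:
{"op": "play_rows", "data": {"commands": [[[0,0,0],0,0.35],[[0,0,0],0,0.2],[[0,0,0],0,0],[[0,0,0],0,0],[[0,0,0],0,0],[[0,0,0],0,0]]}}

```text
time_s: 34.35
eef_pos: [0.653, 0.2694, 0.0668]
orientation: [0.707, 0.707, 0.002, 0.001]
contact_force: [-2.1, -0.4, 6.9]
finger_gap: 0.127
gripper_force: 59.9
```

```bash
python3 -c "
from h import *
plan(.6216,.283,.065);print(r.state()['contact_force'])"
```

```text
t 34.4 pos [0.653  0.2694 0.0668] yaw 90.0 gap 0.127 -> shares [ 0.045 -0.105  0.006] twist -0.0 rows>= 0.8
[-2.07205758 -0.42315977  6.85145788]
```

Request:
{"op": "play_rows", "data": {"commands": [[[0,-0.01,-0.008],0,0],[[0.015,-0.03,-0.008],0,0],[[0.03,-0.06,-0.008],0,0],[[0.045,-0.09,-0.008],0,0],[[0.045,-0.105,-0.008],0,0],[[0.045,-0.105,0],0,0],[[0.045,-0.105,0],0,0]]}}

```text
time_s: 34.93
eef_pos: [0.6189, 0.2835, 0.0668]
orientation: [0.707, 0.707, -0.001, -0.001]
contact_force: [-9.9, -1.7, 17.0]
finger_gap: 0.126
gripper_force: 61.3
```

Request:
{"op": "play_rows", "data": {"commands": [[[0,0,0],0,0.35],[[0,0,0],0,0.35],[[0,0,0],0,0.35],[[0,0,-0.05],0,0.35],[[0,0,-0.15],0,0.35],[[0,0,-0.27],0,0.35],[[0,0,-0.4],0,0.35],[[0,0,-0.5],0,0.35]]}}

```text
time_s: 35.6
eef_pos: [0.6205, 0.2824, 0.218]
orientation: [0.707, 0.707, 0.001, 0.001]
contact_force: [0.5, -1.0, 0.3]
finger_gap: 0.351
gripper_force: 0.0
```

Request:
{"op": "play_rows", "data": {"commands": [[[0,-0.1,0],0,0.35],[[0,-0.22,0],0,0.35],[[0,-0.34,0],0,0.35],[[0,-0.46,0],0,0.35],[[0,-0.58,0],0,0.35],[[0,-0.7,0],0,0.35],[[0,-0.77,0],0,0.35],[[0,-0.77,0],0,0.35]]}}

```text
time_s: 36.27
eef_pos: [0.3853, 0.2824, 0.214]
orientation: [0.706, 0.708, -0.0, -0.0]
contact_force: [0.3, -0.7, -0.2]
finger_gap: 0.346
gripper_force: 0.0
```

```bash
python3 -c "
from h import *
plan(.3875,.283,.077)
cs=eyes.get_calibration('scene');a=eyes.grab_frame('scene');print(tray_fit([(a,cs)],[.6216,.283,0,1]),tray_fit([(a,cs)],[.6216,.283,0,1],patch=True))
"
```

```text
t 36.3 pos [0.3853 0.2824 0.214 ] yaw 90.12 gap 0.346 -> shares [0.002 0.008 0.457] twist 0.003 rows>= 3.3
(array([0.62034982, 0.27688211, 0.00898718]), np.float64(0.18034112347437725)) (array([0.61927565, 0.27657447, 0.01363838]), np.float64(0.21522350132830248))
```

Request:
{"op": "play_rows", "data": {"commands": [[[0,0.003,0.08],0,0.35],[[0,0.003,0.17],0,0.35],[[0,0.003,0.26],0,0.35],[[0,0.003,0.35],0,0.35],[[0,0.003,0.42],0,0.35],[[0,0.003,0.45],0,0.35],[[0,0.003,0.457],0,0.35],[[0,0.003,0.457],0,0.35]]}}

```text
time_s: 36.98
eef_pos: [0.3906, 0.2824, 0.077]
orientation: [0.707, 0.707, 0.0, 0.0]
contact_force: [-0.6, 0.1, 1.3]
finger_gap: 0.35
gripper_force: 0.0
```

Request:
{"op": "play_rows", "data": {"commands": [[[0,0,0],0,0.1],[[0,0,0],0,0],[[0,0,0],0,0],[[0,0,0],0,0],[[0,0,0],0,0]], "grip_force": 25}}

```text
time_s: 37.4
eef_pos: [0.3874, 0.2826, 0.0777]
orientation: [0.707, 0.707, -0.002, -0.002]
contact_force: [-13.3, 0.4, 8.3]
finger_gap: 0.13
gripper_force: 24.7
```

```bash
python3 chk.py
```

```text
t 37.5 pos [0.3874 0.2826 0.0777] gap 0.125 F [-13.2   1.6   8.2] tray nut px 4 diff 630
```

Request:
{"op": "play_rows", "data": {"commands": [[[0,0.003,-0.013],0,0],[[0,0.006,-0.027],0,0],[[0,0.01,-0.04],0,0],[[0,0.014,-0.053],0,0],[[0,0.018,-0.066],0,0],[[0,0.022,-0.078],0,0],[[0,0.027,-0.09],0,0],[[0,0.027,-0.09],0,0]]}}

```text
time_s: 38.12
eef_pos: [0.395, 0.2826, 0.1042]
orientation: [0.707, 0.707, -0.003, -0.003]
contact_force: [-12.6, 1.4, 2.2]
finger_gap: 0.13
gripper_force: 24.6
```

```bash
python3 chk.py
```

```text
t 38.2 pos [0.3949 0.2826 0.1039] gap 0.129 F [-11.3   1.    1. ] tray nut px 4 diff 1015
```

Request:
{"op": "play_rows", "data": {"commands": [[[0,0.002,-0.005],0,0],[[0,0.004,-0.01],0,0],[[0,0.004,-0.01],0,0],[[0,0.004,-0.01],0,0],[[0,0.004,-0.01],0,0],[[0,0.004,-0.01],0,0]]}}

```text
time_s: 38.67
eef_pos: [0.3959, 0.2826, 0.1066]
orientation: [0.707, 0.707, -0.003, -0.003]
contact_force: [-11.9, 1.4, 2.2]
finger_gap: 0.131
gripper_force: 24.6
```

```bash
python3 chk.py
```

```text
t 38.7 pos [0.3959 0.2826 0.1066] gap 0.13 F [-11.4   0.7   1.5] tray nut px 4 diff 3
```

Request:
{"op": "play_rows", "data": {"commands": [[[0,0.002,-0.004],0,0],[[0,0.003,-0.008],0,0],[[0,0.003,-0.008],0,0],[[0,0.003,-0.008],0,0],[[0,0.003,-0.008],0,0],[[0,0.003,-0.008],0,0],[[0,0.003,-0.008],0,0]]}}

```text
time_s: 39.3
eef_pos: [0.3969, 0.2826, 0.1091]
orientation: [0.707, 0.707, -0.003, -0.003]
contact_force: [-11.2, 1.5, 0.9]
finger_gap: 0.129
gripper_force: 24.6
```

```bash
python3 chk.py
```

```text
t 39.4 pos [0.3969 0.2826 0.1091] gap 0.132 F [-10.4   1.4   1.8] tray nut px 4 diff 141
```

Request:
{"op": "play_rows", "data": {"commands": [[[0,0,0],0,0],[[0,0,0],0,0],[[0,0,0],0,0],[[0,0,0],0,0]]}}

```text
time_s: 39.68
eef_pos: [0.3969, 0.2826, 0.1091]
orientation: [0.707, 0.707, -0.003, -0.003]
contact_force: [-10.2, 1.8, 0.7]
finger_gap: 0.128
gripper_force: 24.6
```

```bash
python3 chk.py
```

```text
t 39.7 pos [0.3969 0.2826 0.1091] gap 0.127 F [-11.    1.5   1.7] tray nut px 4 diff 241
```

Request:
{"op": "play_rows", "data": {"commands": [[[0,0,0],0,0],[[0,0,0],0,0],[[0,0,0],0,0],[[0,0,0],0,0]]}}

```text
time_s: 40.07
eef_pos: [0.3969, 0.2826, 0.1091]
orientation: [0.707, 0.707, -0.003, -0.003]
contact_force: [-11.5, 1.7, 1.4]
finger_gap: 0.129
gripper_force: 24.6
```

```bash
python3 chk.py f9
```

```text
t 40.1 pos [0.3969 0.2826 0.1091] gap 0.13 F [-11.4   0.8   1.7] tray nut px 88 diff 164
```

Request:
{"op": "play_rows", "data": {"commands": [[[0,0,0],0,0],[[0,0,0],0,0],[[0,0,0],0,0]]}}

```text
time_s: 40.37
eef_pos: [0.3969, 0.2826, 0.1091]
orientation: [0.707, 0.707, -0.003, -0.003]
contact_force: [-10.1, 2.2, 1.3]
finger_gap: 0.123
gripper_force: 24.6
```

```bash
python3 chk.py f10
python3 - <<'E'
from h import *
for f in("f3","f10"):
    a=cv2.resize(cv2.imread(f"pics/{f}.png"),(160,120),interpolation=cv2.INTER_AREA).astype(int)
    k=(a.max(2)-a.min(2)<40)&(a.max(2)>60); b=a[:,:,0]>60  # bright in blue = grey
    y=(a[:,:,2]-a[:,:,0]>60)
    print(f); 
    for r_ in range(22,92,1): print("".join("Y" if y[r_,c] else ("o" if k[r_,c] else ".") for c in range(38,115)))
E
```

```text
t 40.4 pos [0.3969 0.2826 0.1091] gap 0.127 F [-10.9   1.5   1.4] tray nut px 91 diff 0
f3
oooo.YYYYYYYYYYYYYYYYYYYY.ooooooooooooooooooooooooooooooooooooooooYYYYYYYYYYY
ooo.YYYYYYYYYYYYYYYYYYYYYYY.ooooooooooooooooooooooooooooooooooooooYYYYYYYYYYY
oo.YYYYYY.oooo..YYYYYYYYYYYYYoooooooooooooooooooooooooooooooooooo.YYYYYYYYYYY
o.YYYYYY.ooooooo.YYYYYYYYYYYYY.oooooooooooooooooooooooooooooooooo.YYYYYYYYYYY
YYYYYYYYoooo..oooo.YYYYYYYYYYYY.ooooooooooooooooooooooooooooooooo.YYYYYYYYYYY
YYYYYYYYooo....ooo.YYYYYYYYYYYYYY.ooooooooooooooooooooooooooooooo.YYYYYYYYYYY
YYYYYYYYoooo...ooo.YYYYYYYYYYYYYYY.ooooooooooooooooooooooooooooooo...YYYYYYYY
YYYYYYYYooooo.oooo.YY..YYYYYYYYYYYYY.ooooooooooooooooooooooooooooooooo...YYYY
YYYYYYY.oooooooooo.ooooo.YYYYYYYYYYYYYoooooooooooooooooooooooooooooooooooo...
YYYYYYYoooooooooooooooooo.YYYYYYYYYYYYY.ooooooooooooooooooooooooooooooooooooo
YYYYYYYYoooooooooooo...ooo.YYYYYYYYYYYYYYoooooooooooooooooooooooooooooooooooo
YYYYYYYYYooooooooooo....oooYYYYYYYYYYYYYYY.oooooooooooooooooooooooooooooooooo
YYYYYYYYYY..YYYY.ooo....oooYYYYYYYYYYYYYYYY.ooooooooooooooooooooooooooooo
[... 9214 characters left out ...]
ooooooooooooooooooooooooooooooooooooo.......................oooooooooooo....
oooooooooooooooooooooooooooooooooooooo.....................oooooooooooooo....
oooooooooooooooooooooooooooooooooooooo.....................ooooooooooooo.....
ooooooooooooooooooooooooooooooooooooo......................o....oooooo.......
ooooooooooooooooooooooooooooooooooooo......................o.....ooo.........
oooooooooooooooooooooooooooooooooooooo.....................o....oooo.........
oooooooooooooooooooooooooooooooooooooooo......................oooooo.........
oooooooooooooooooooooooooooooooooooooooooo....................ooooo..........
oooooooooooooooooooooooooooooooooooooooooooo...................oooo..........
```

Request:
{"op": "play_rows", "data": {"commands": [[[0,-0.005,0.015],0,0],[[0,-0.01,0.03],0,0],[[0,-0.016,0.046],0,0],[[0,-0.021,0.062],0,0],[[0,-0.026,0.078],0,0],[[0,-0.03,0.094],0,0],[[0,-0.034,0.107],0,0],[[0,-0.034,0.107],0,0]]}}

```text
time_s: 41.08
eef_pos: [0.3873, 0.2827, 0.0775]
orientation: [0.707, 0.707, -0.002, -0.002]
contact_force: [-10.9, 0.2, 3.4]
finger_gap: 0.133
gripper_force: 25.4
```

Request:
{"op": "play_rows", "data": {"commands": [[[0,0,0],0,0.15],[[0,0,0],0,0.25],[[0,0,0],0,0.35],[[0,0,0],0,0.35],[[0,0,-0.08],0,0.35],[[0,0,-0.2],0,0.35],[[0,0,-0.34],0,0.35],[[0,0,-0.48],0,0.35]]}}

```text
time_s: 41.75
eef_pos: [0.3897, 0.2821, 0.2223]
orientation: [0.707, 0.707, 0.0, 0.0]
contact_force: [1.7, 0.2, -0.8]
finger_gap: 0.349
gripper_force: 0.0
```

Request:
{"op": "play_rows", "data": {"commands": [[[0,0.1,0],0,0.35],[[0,0.22,0],0,0.35],[[0,0.34,0],0,0.35],[[0,0.46,0],0,0.35],[[0,0.58,0],0,0.35],[[0,0.7,0],0,0.35],[[0,0.77,0],0,0.35],[[0,0.77,0],0,0.35]]}}

```text
time_s: 42.42
eef_pos: [0.6249, 0.2812, 0.2206]
orientation: [0.708, 0.706, 0.001, 0.001]
contact_force: [1.0, -0.2, 0.4]
finger_gap: 0.353
gripper_force: 0.0
```

```bash
cat > asc.py <<'E'
from h import *
c=eyes.get_calibration('wrist');w=eyes.grab_frame('wrist').astype(int)
plan(.6216,.283,.064)
print(tray_fit([(w.astype(np.uint8),c)],[.6216,.283,0,1],w=200,th=60,patch=True))
u=proj(c,[[.6216,.283,.03]])[0].astype(int);a=w[u[1]-70:u[1]+80,u[0]-80:u[0]+80]
for row in a[::4]: print("".join("Y" if p[0]-p[2]>60 else "o" if p.max()>60 else "." for p in row[::2]))
E
python3 asc.py
```

```text
t 42.5 pos [0.6228 0.2817 0.2204] yaw 89.9 gap 0.353 -> shares [ 0.004 -0.005  0.521] twist -0.002 rows>= 3.8
(array([ 0.62123411,  0.28242851, -0.00337763]), np.float64(0.267032864142817))
oooooooooooooooooooooooooooooooooooooooooooooooooooooooooooooooooooooooooooooooo
oooooooooooooooooooooooooooooooooooooooooooooooooooooooooooooooooooooooooooooooo
oooooooooooooooooooooooooooooooooooooooooooooooooooooooooooooooooooooooooooooooo
oooooooooooooooooooooooooooooooooooooooooooooooooooooooooooooooooooooooooooooooo
oooooooooooooooooooooooooooooooooooooooooooooooooooooooooooooooooooooooooooooooo
oooooooooooooooooooooooooooooooooooooooooooooooooooooooooooooooooooooooooooooooo
oooooooooooooooooooooooooooooooooooooooooooooooooooooooooooooooooooooooooooooooo
oooooooooooooo....................................................oooooooooooooo
oo.........oooo..................................................ooooooooooooooo
oo........oooo...................................................ooooooooooooooo
ooooo.oooooooo...................................................ooooooooooooooo
ooooooooooooooYYYYo
[... 1467 characters left out ...]
ooooooooo.....oooooooooooooooooooooooooooooooooooooo
YYYYYYYYYYooooooooooooooooooooooooooo.....oooooooooooooooooooooooooooooooooooooo
ooooooooooooooooooooooooooooooooooooo.....oooooooooooooooooooooooooooooooooooooo
ooooooooooooooooooooooooooooooooooooo.....oooooooooooooooooooooooooooooooooooooo
oooooooooooooooooooooooooooooooooooooooooooooooooooooooooooooooooooooooooooooooo
oooooooooooooooooooooooooooooooooooooooooooooooooooooooooooooooooooooooooooooooo
oooooooooooooooooooooooooooooooooooooooooooooooooooooooooooooooooooooooooooooooo
oooooooooooooooooooooooooooooooooooooooooooooooooooooooooooooooooooooooooooooooo
ooooooooooooooooooooooooo.oooooooooooooooooooooooooooooooooo.ooooooooooooooooooo
```

Request:
{"op": "play_rows", "data": {"commands": [[[0.003,-0.005,0.08],0,0.35],[[0.003,-0.005,0.18],0,0.35],[[0.003,-0.005,0.28],0,0.35],[[0.003,-0.005,0.38],0,0.35],[[0.003,-0.005,0.46],0,0.35],[[0.003,-0.005,0.51],0,0.35],[[0.003,-0.005,0.525],0,0.35],[[0.003,-0.005,0.525],0,0.35]]}}

```text
time_s: 43.13
eef_pos: [0.6185, 0.2832, 0.0622]
orientation: [0.707, 0.707, -0.001, -0.0]
contact_force: [-0.8, 0.3, 0.6]
finger_gap: 0.348
gripper_force: 0.0
```

Request:
{"op": "play_rows", "data": {"commands": [[[0,0,0],0,0.35],[[0,0,0],0,0.2],[[0,0,0],0,0],[[0,0,0],0,0],[[0,0,0],0,0],[[0,0,0],0,0],[[0,0,-0.005],0,0]], "grip_force": 60}}

```text
time_s: 43.72
eef_pos: [0.6199, 0.2834, 0.0652]
orientation: [0.707, 0.707, 0.001, 0.0]
contact_force: [0.8, -0.4, -2.2]
finger_gap: 0.129
gripper_force: 58.4
```

```bash
python3 -c "
from h import *
plan(.6216,.03,.064);print(r.state()['contact_force'])"
```

```text
t 43.7 pos [0.6199 0.2834 0.0652] yaw 90.0 gap 0.129 -> shares [-0.845  0.006  0.004] twist 0.0 rows>= 6.1
[ 0.8169141  -0.40986173 -2.24548833]
```

Request:
{"op": "play_rows", "data": {"commands": [[[-0.03,0,0],0,0],[[-0.09,0,0],0,0],[[-0.16,0,0],0,0],[[-0.23,0,0],0,0],[[-0.3,0,0],0,0],[[-0.37,0,0],0,0],[[-0.44,0,0],0,0],[[-0.5,0,0],0,0]]}}

```text
time_s: 44.38
eef_pos: [0.6198, 0.1319, 0.0651]
orientation: [0.707, 0.707, 0.001, 0.0]
contact_force: [1.0, 3.0, 2.1]
finger_gap: 0.126
gripper_force: 58.8
```

Request:
{"op": "play_rows", "data": {"commands": [[[-0.06,0,0],0,0],[[-0.12,0,0],0,0],[[-0.19,0,0],0,0],[[-0.26,0,0],0,0],[[-0.32,0,0],0,0],[[-0.345,0,0],0,0],[[-0.345,0,0],0,0]]}}

```text
time_s: 44.97
eef_pos: [0.6199, 0.0274, 0.0652]
orientation: [0.708, 0.706, -0.0, 0.001]
contact_force: [-1.7, -4.3, 6.1]
finger_gap: 0.125
gripper_force: 59.9
```

```bash
python3 ln.py; python3 -c "
from h import *
plan(.4275,.03,.065)"
```

```text
(array([ 0.62061576,  0.02329685, -0.00489709]), np.float64(0.37248044798508656)) [0.6199 0.0274 0.0652] [-1.7 -4.3  6.1]
(array([ 0.61731618,  0.02679408, -0.00665592]), np.float64(0.4915548619326906))
t 45.1 pos [0.6199 0.0286 0.0652] yaw 89.97 gap 0.125 -> shares [ 0.004 -0.641 -0.   ] twist -0.001 rows>= 4.6
```

Request:
{"op": "play_rows", "data": {"commands": [[[0,-0.04,-0.004],0,0],[[0,-0.12,-0.004],0,0],[[0,-0.21,-0.004],0,0],[[0,-0.3,-0.004],0,0],[[0,-0.4,-0.004],0,0],[[0,-0.5,-0.004],0,0],[[0,-0.59,-0.004],0,0],[[0,-0.64,-0.004],0,0]]}}

```text
time_s: 45.73
eef_pos: [0.4251, 0.0306, 0.0651]
orientation: [0.707, 0.707, -0.0, -0.0]
contact_force: [0.4, 0.9, -1.0]
finger_gap: 0.125
gripper_force: 59.0
```

Request:
{"op": "play_rows", "data": {"commands": [[[-0.05,0,0],0.01,0],[[-0.13,0,0],0.02,0],[[-0.22,0,0],0.03,0],[[-0.31,0,0],0.045,0],[[-0.4,0,0],0.045,0],[[-0.5,0,0],0.045,0],[[-0.6,0,0],0.045,0],[[-0.67,0,0],0.045,0]]}}

```text
time_s: 46.4
eef_pos: [0.427, -0.1724, 0.0652]
orientation: [0.72, 0.694, -0.0, -0.0]
contact_force: [0.0, 1.9, 0.3]
finger_gap: 0.128
gripper_force: 59.4
```

Request:
{"op": "play_rows", "data": {"commands": [[[-0.03,0,0],0,0],[[-0.04,0,0],0,0],[[-0.04,0,0],0,0]]}}

```text
time_s: 46.65
eef_pos: [0.4267, -0.1828, 0.0652]
orientation: [0.719, 0.695, -0.0, -0.0]
contact_force: [-0.6, -1.0, -1.6]
finger_gap: 0.127
gripper_force: 59.3
```

```bash
python3 ln.py; python3 -c "
from h import *
plan(.4275,-.182,.065,87.94)"
```

```text
(array([ 0.42791558, -0.1862753 , -0.02564347]), np.float64(0.3706327823090199)) [ 0.4267 -0.1828  0.0652] [-0.6 -1.  -1.6]
(array([ 0.42392554, -0.18323441, -0.02160919]), np.float64(0.3492875293512175))
t 46.8 pos [ 0.4267 -0.1821  0.0652] yaw 88.06 gap 0.127 -> shares [0.    0.003 0.001] twist 0.003 rows>= 0.0
```

Request:
{"op": "play_rows", "data": {"commands": [[[0.005,0.03,0.003],0,0],[[0.005,0.07,0.003],0,0],[[0.005,0.11,0.003],0,0],[[0.005,0.15,0.003],0,0],[[0.005,0.19,0.003],0,0],[[0.005,0.23,0.003],0,0],[[0.005,0.27,0.003],0,0],[[0.005,0.3,0.003],0,0]]}}

```text
time_s: 47.42
eef_pos: [0.5169, -0.1831, 0.0648]
orientation: [0.719, 0.695, -0.001, -0.002]
contact_force: [-6.3, 2.6, 6.9]
finger_gap: 0.124
gripper_force: 60.4
```

```bash
python3 ln.py
```

```text
(array([ 0.51780713, -0.18784389, -0.04178293]), np.float64(0.39458884498814306)) [ 0.5169 -0.1831  0.0648] [-6.3  2.6  6.9]
(array([ 0.51623697, -0.18069801,  0.00850912]), np.float64(0.3565903276891217))
```

Request:
{"op": "play_rows", "data": {"commands": [[[0,0.03,-0.005],0,0],[[0,0.07,-0.005],0,0],[[0,0.11,-0.005],0,0],[[0,0.15,-0.005],0,0],[[0,0.19,-0.005],0,0],[[0,0.23,-0.005],0,0],[[0,0.27,-0.005],0,0],[[0,0.3,-0.005],0,0]]}}

```text
time_s: 48.18
eef_pos: [0.6068, -0.187, 0.0651]
orientation: [0.72, 0.694, -0.0, -0.001]
contact_force: [-0.6, 0.9, -1.0]
finger_gap: 0.127
gripper_force: 59.3
```

Request:
{"op": "play_rows", "data": {"commands": [[[0,0.02,0],0,0],[[0,0.04,0],0,0],[[0,0.06,0],0,0],[[0,0.07,0],0,0],[[0,0.075,0],0,0],[[0,0.075,0],0,0]]}}

```text
time_s: 48.68
eef_pos: [0.626, -0.1887, 0.0659]
orientation: [0.719, 0.695, -0.003, -0.004]
contact_force: [-14.6, 2.4, 7.9]
finger_gap: 0.128
gripper_force: 60.6
```

```bash
python3 ln.py
```

```text
(array([ 0.62539979, -0.1924408 , -0.02787689]), np.float64(0.5514257365781942)) [ 0.626  -0.1887  0.0659] [-14.6   2.4   7.9]
(array([ 0.6155723 , -0.18033082, -0.02472203]), np.float64(0.5615581461472846))
```

Request:
{"op": "play_rows", "data": {"commands": [[[0,-0.012,0],0,0.2],[[0,-0.012,0],0,0.3],[[0,-0.012,0],0,0.3],[[0,-0.012,-0.08],0,0.3],[[0,-0.012,-0.2],0,0.3],[[0,-0.012,-0.33],0,0.3],[[0,-0.012,-0.46],0,0.3],[[0,-0.012,-0.58],0,0.3]]}}

```text
time_s: 49.45
eef_pos: [0.6265, -0.1891, 0.2433]
orientation: [0.719, 0.695, 0.001, 0.002]
contact_force: [0.2, -0.7, 0.8]
finger_gap: 0.3
gripper_force: 0.0
```

Request:
{"op": "play_rows", "data": {"commands": [[[-0.06,-0.04,-0.04],0,0.35],[[-0.12,-0.08,-0.08],0,0.35],[[-0.18,-0.12,-0.12],0,0.35],[[-0.24,-0.16,-0.16],0,0.35],[[-0.3,-0.2,-0.2],0,0.35],[[-0.36,-0.24,-0.24],0,0.35],[[-0.4,-0.28,-0.28],0,0.35],[[-0.4,-0.28,-0.3],0,0.35]]}}

```text
time_s: 50.12
eef_pos: [0.5368, -0.3085, 0.3328]
orientation: [0.721, 0.693, -0.0, 0.002]
contact_force: [0.2, 0.3, -0.2]
finger_gap: 0.348
gripper_force: 0.0
```

Request:
{"op": "play_rows", "data": {"commands": [[[0,0,0],0,0.35],[[0,0,0],0,0.35],[[0,0,0],0,0.35]]}}

```text
time_s: 50.37
eef_pos: [0.538, -0.3049, 0.3293]
orientation: [0.719, 0.695, 0.0, -0.0]
contact_force: [0.0, -0.5, -0.3]
finger_gap: 0.349
gripper_force: 0.0
```

Run:
```python
from h import *
c=eyes.get_calibration('wrist');w=eyes.grab_frame('wrist').max(2).astype(int)
p=[.6267,-.1885,-.036]
for y in(.049,-.049,-.147):
    u=proj(c,place(np.array([[-.08,y+.012,.026]]),p))[0].round().astype(int);print("lane y",y,u)
    a=w[max(0,u[1]-20):u[1]+22,u[0]-38:u[0]+42]
    for row in a[::2]: print("".join(" .:-=+*#%@"[min(9,v*10//256)] for v in row))
a=eyes.grab_frame('scene');cs=eyes.get_calibration('scene')
b=cv2.imread('pics/scene0.png')[:,:,::-1].astype(int)
for n,(x,y) in dict(can=(.789,.165),drv=(.40,.116),tape=(.568,-.46)).items():
    q=proj(cs,[[x,y,.03]])[0].astype(int);s=np.s_[q[1]-18:q[1]+18,q[0]-18:q[0]+18];print(n,np.abs(a[s].astype(int)-b[s]).mean().round(2))
```

```text
lane y 0.049 [317  47]
++++++++++++++++++++++++++++++++++++++++++++++++++++++++++++-.......... .:--====
+++++++++++++++++++++++++++++++++++++++++++++++++++++++++++=-............:---===
+++++++++++++++++++++++++++++++++++++++++++++++++++++++++++=-............:----==
+++++++++++++++++++++++++++++++++++++++++++++++++++++++++++=-.......... .::----=
+++++++++++++++++++++++++++++++++++++++++++++++++++++++++++=-.............::----
+++++++++++++++++++++++++++++++++++++++++++++++++++++++++++=-.............::::--
+++++++++++++++++++++++++++++++++++++++++++++++++++++++++++=-................:::
+++++++++++++++++++++++++++++++++++++++++++++++++++++++++++=-...................
+++++++++++++++++++++++++++++++++++++++++++++++++++++++++++=:...................
+++++++++++++++++++++++++++++++++++++++++++++++++=====+++++=:...................
++++++++++++++++++++++++++++++++++++++++++++++=========++++=:.                  
+++++++++++++++++++++++++++++++++++++++++========---:-=++++=:.                  
++++++++++++++++++++++++++++++++++++++=======------==++++++=:.                  
++++++++++++++++++++++++
[... 3401 characters left out ...]
+=-=====================
+++++++++++++++++++++==---=======+++++++++****+*+++++++++==+++++++++++++++++++++
++++++++++++++++++++=-------======+++++++++++++++++++++====++++++++++++==--==+++
++++++++++++++++++++=--===--------------------------------=++++++++++++=-::-=+++
+++++++++++++++++++++=-----===============================+++++++++++++++==+++++
++++++++++++++++++++++++++++++++++++++++++++++++++++++++++++++++++++++++++++++++
+++++++**+++++++++++++++++++++++++++++++++++++++++***++++***********************
+++++++**++++++++++++++*++++++++++++++++++++++++*****++++***********************
+++++++++++++++++++++++++++++++++++++++++++++++++++++*+++******+****************
can 2.53
drv 2.82
tape 3.04
```

Run:
```python
from h import *
c=eyes.get_calibration('wrist');w=eyes.grab_frame('wrist').astype(float).mean(2)
p=[.6267,-.1885,-.036]
u=proj(c,place(np.array([[-.08,-.037,.026]]),p))[0].round().astype(int)
a=w[u[1]-16:u[1]+18,u[0]-30:u[0]+30];lo,hi=np.percentile(a[:, :45],[2,98]);print(lo,hi)
for row in a[::1]: print("".join(" .:-=+*#%@"[int(np.clip((v-lo)/(hi-lo)*10,0,9))] for v in row))
a=eyes.grab_frame('scene').astype(float).mean(2);cs=eyes.get_calibration('scene')
for y in(-.049,-.147):
    u=proj(cs,place(np.array([[-.08,y+.01,.026]]),p))[0].round().astype(int);b=a[u[1]-10:u[1]+12,u[0]-18:u[0]+22];lo,hi=np.percentile(b,[2,98])
    for row in b: print("".join(" .:-=+*#%@"[int(np.clip((v-lo)/(hi-lo)*10,0,9))]*2 for v in row))
```

```text
93.72 148.66666666666666
%%%%%%%%%%%@@@@@@@@@@@@@@@@@@@@@@@@@@@@@@@@@@@@@@#-         
%%%%%%%%%%%%@@@@@@@@@@@@@@@@@@@@@@@@@@@@@@@@@@@@@#-         
%%%%%%%%%%%%@@@@@@@@@@@@@@@@@@@@@@@@@@@@@@@@@@@@@#-         
%@%%%%@@%%@@@@%%%%%@@@%@@@@@@@@@@@@@@@@@@@@@@@@@@#-         
%@%@%%@%@%@@@@@%%%%@%@@%%@@@@@@@@@@@@@@@@@@@@@@@@#:         
%@@%@@@@%@@@@%%%%%%%@@%@@@@@@@@@@@@@@@@@@@@@@@@@@#:         
@@@@@%@@@@%%%%%%%%%%%@%@@@@@@@@@@@@@@@@@@@@@@@@@@#:         
@@@@@@@@@@@%%%%%%%%%%@@@@@@@@@@@@@@@@@@@@@@@@@@@@#:         
@@@@%@@@@@@%%%%%%%%%@@@@@@@@@@@@@@@@@@@@@@@@@@@@@#:         
@@@@@@@@@@%%%%%%%%%@@@@@@@@@@@@@@%@%%@@@@@@@@@@@@#-         
@@@@@@@@%@@@%%%%@@@@@@@@@@@@@@@@@@@@@@@@@@@%%@@@@#-         
@@@@@@@@%@@@%%%%@@@@@@@@@@@@@@@@@@@@@@@@@%%%%%@@@#-         
@@@@@@@@@@@@@@@@@@@@@@@@@@@@@@@@@@@@@@@%%##**#@@@%-         
@@@@@@@@@@@@@@@@@@@@@@@@@@@@@@@@@@@@@%%##*+++#%@@%-         
%@@@@@@@@@@@@@@@@@@@@@@@@@@@@@@@@@@@%%#*++++*#%@@%-         
%@@@@@@@@@@@@@@@@@@@@@@@@@@@@@@@@%%##*+++++**%@@@%-         
%@@@@@@@@@@@@@@@@@@@@@@@@@@@@@@%%##*+++++*##%@@@@%-         
%@@@@@@@@@@@@@@@@@@@@@@@@@@@%%%#**++++
[... 3862 characters left out ...]
  ....::--==++++****########@@@@@@@@@@@@@@@@@@@@@@@@
%%%%@@%%##==..  ..==++==::..          ..::----==++++++++##@@@@@@@@@@@@@@@@@@@@@@
@@@@@@@@%%##++..  ..--++++++==--..            ..::::::::**%%@@@@@@@@@@@@@@@@@@@@
@@@@@@%%@@%%##++..  ..--++######**++==--::..          ..++%%@@@@@@@@@@@@@@@@@@@@
%%@@@@@@@@@@%%##++::..  ::==##%%%%%%####****==--....  ..++%%@@@@@@@@@@@@@@@@@@@@
%%@@@@@@@@@@%%%%%%**--..  ::==##%%@@%%@@%%%%######**++==##@@@@@@@@@@@@@@@@@@@@@@
%%%%%%@@@@@@%%%%@@%%##==..  ..==**##%%@@@@@@%%@@%%%%##%%@@@@@@@@@@@@@@@@@@@@@@@@
@@@@@@@@@@@@%%@@@@@@%%##++..  ..--++##%%@@@@@@@@@@@@%%@@@@@@@@@@@@@@@@@@@@@@@@@@
@@%%%%%%%%@@@@@@@@@@@@%%##++::    ::++##%%@@@@@@@@@@%%@@%%@@@@@@@@@@@@@@@@@@@@@@
```

```bash
python3 -c "
from h import *
print(r.hand_in())"
```

```text
the job is handed in; nothing more can be done
None
```

The job is handed in after about 50 s of robot time. Both trays on the bench got two nuts each and are in lanes 0 and 1 with their catches out behind them. Six nuts should be left in the bin, I saw none on the bench, and the tape, driver and spray can had not moved.

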